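# Level the egg turner and grease its bearing

## Robot

A 7-joint arm with a two-finger parallel gripper is mounted at the origin on the work surface. World frame = base frame: x ahead of the robot, y to its left, z up, the work surface at z = 0. Lengths are in m, angles in rad, forces in N, time in s.
With the tool pointing down it reaches from about 0.4 to 0.85 m from the base axis. Payload 4.5 kg.
Tool frame: the origin (TCP) lies between the finger pads; the fingertips stand 11 mm ahead of it and the grasp point (between the pads) lies 8 mm behind it (r.nose_length is the distance from the TCP to the fingertips, in m); z points along the fingers, y is the line along which they close (so a half turn about z gives the same grasp; the last joint's range is limited). The gripper opens to 88 mm and grips with 3 to 60 N. Pads are 18 mm wide; open, the fingers measure 123 mm over their backs; the gripper's body (75 mm by 187 mm) begins 45 mm behind the grasp point.
Start: joints at [1.207, 0.689, -0.195, 1.565, 0.157, 0.902, -0.215], TCP at [0.242, -0.576, 0.25] pointing down, gripper open.
Joint ranges: [-3.01, 3.01], [-0.46, 2.08], [-1.47, 1.51], [0.13, 2.56], [-1, 4.14], [0.04, 2.09], [-2.66, 2.66]. Speed limits (rad/s): [2.57, 2.57, 3.14, 3.14, 3.14, 3.14, 3.14].

## Interface

Orientations are given as a unit quaternion [x, y, z, w].
In Python, from plant import get_state, snapshot, camera_model, r gives the robot as it stands.
- The arm moves only by the shell command python3 -m inch 'ROWS' [FORCE]. ROWS is text: rows parted by semicolons, each of 7 numbers parted by spaces: the opening, from -1 (shut) to 1 (fully open), then the shift along the tool's x, y, z in m, then the turn, a rotation vector about the tool's x, y, z in rad. A call has 1 to 20 rows; each row shifts and turns the commanded pose from where the row before left it, along the tool's axes as they then stand; what a row does not reach is not made up. A row lasts 1/12 s, in which the tool goes at most 41.7 mm and 7.16 degrees, less where a joint would pass 70% of its speed; a pose out of reach is approached as far as the arm can. A call is refused whole if a number of a shift passes 0.0417 or a number of a turn 0.125, either way. A call with a gripper value outside its range is refused whole. The fingers move at their own pace and stop on an object; FORCE is the grip in N (left out, the last holds). Time passes only in rows, so rows that do not move let the fingers close. It gives the time, the measured TCP pose, the force, the opening and the grip force at its end, in the units of the state.
- get_state(): the state, without advancing time (a new reading comes with each control period).
- snapshot(name): name is "scene" or "top" or "wrist"; returns (picture, depth): 480x640x3 uint8, red, green, blue; 480x640 float32, m along the optical axis (not along the pixel's ray), 0 where there is no reading.
- camera_model(name): a dict with "intrinsics" (3x3 intrinsics, pixels), "dist" ([k1, k2, p1, p2, k3] as OpenCV has them; the pictures are not rectified), "view" (4x4, takes a point from world to camera coordinates). Camera axes: x right, y down, z forward; pixel columns grow to the right and rows downward; lengths in m; the calibration is good to about 2 mm. A picture is of the moment at which its call begins: read the wrist's pose just before it. camera_model takes no time and is no camera call; for the wrist camera it gives the pose at the moment of the call.
- r.finish_job(): hands the job in; it is judged then, once.
The state is a dict: "clock": time; "q": joint angles; "qd": joint speeds; "joint_torque": joint torques, N m; "tool_pos": TCP position; "eef_rot": TCP orientation; "contact_force": force on the tool from outside, world axes, zero at the start; "moment": the same for the moment, N m; "opening": opening from 0.0 (shut) to 1.0 (fully open); "finger_force": force on a finger pad.
Only numpy, scipy, OpenCV 4.12 (cv2) and the standard library are available. Lean on these libraries where they do the work, as an engineer would, in place of code of your own. Each camera call takes 0.05 s, during which the arm holds its last target. There are 200 camera calls.

## Task

Turn the black wing knob on the egg turner's gearbox until the red pointer stands on the red level mark, so that the egg tray is level. Then take the push-type grease gun out of its drip cup and press its coupler squarely onto the tilted brass grease nipple of the green bearing until it snaps on, and push on until the nozzle is at least two thirds of its stroke into the barrel. Finish while still holding the gun pressed in against its spring, with the tray still level; leave the tub, the torch and the grease tin alone.

Things in the scene. Friction and masses are not known exactly. Their poses are not given: they have to be found in the camera images.
- turner: the whole egg turner, fixed: origin under its middle at bench height; x points away from the robot's side, y along its shaft from the nipple bearing (at y -135 mm) over the white 180 x 165 mm tray (y -93 to 73 mm), the scale (y 102 mm) to the gearbox (y 178 mm). Shaft 73 mm, tray rim 113 mm and scale 168 mm above the bench
- turner_knob (a joint): angle of the wing knob (rad), positive anticlockwise seen from above, about a vertical axis. It starts 0.6 to 2.3 and stays where it is left. It drives the tray through a 5:1 worm: tray angle = 0.2 x knob angle, so 0 is level and turning it clockwise levels the tray
- turner_tray (a joint): tilt of the rocking egg tray and its pointer (rad): 0 = level with the pointer on the mark; positive = the tray's edge on the robot's side is up and the pointer leans away from the robot
- knob_grip (a point): middle of the knob's black wing, on its vertical axis, at the height to grip it; the wing is 46 mm long along this frame's x, 13 mm thick along y, and reaches from 14 mm below to 12 mm above this point, over a 48 mm disc; its underside stands 147 mm above the bench and the gearbox top below that is 80 x 55 mm
- pointer_tip (a point): tip of the red pointer, which swings over the white curved scale at 98 mm from the tray's shaft, about an axis along y of the turner
- level_mark (a point): the red level mark across the white curved scale, at the scale's highest point, 168 mm above the bench (3 mm wide; black ticks every 0.1 rad to either side). Same axes as turner
- nipple: brass grease nipple on the green pillow-block bearing, tilted 35 degrees from vertical towards the robot's side of the turner. Origin at the centre of its 10 mm ball head; z points out of the bearing along the nipple's axis. Neck 6.6 mm thick below the ball, 13 mm hexagon from 9.5 mm below the ball's centre; the bearing housing begins 18 mm below it
- nipple_ball (a point): centre of the nipple's 10 mm ball head; the same frame as nipple
- grease_gun: push-type grease gun, 151 mm long, 0.34 kg, standing coupler-down in the drip cup. This is the barrel with all it carries: origin on the gun's axis at the coupler's mouth when the nozzle is fully out; z along the gun towards its red end cap
- gun_grip (a point): where to grip the gun: on the axis of the round knurled steel barrel (32 mm diameter, from 52 to 138 mm above the coupler's mouth), 108 mm above the mouth and 43 mm below the top of the red end cap; z towards the end cap
- coupler_seat (a point): seat of the ball inside the brass coupler (22 mm at the lip), on the gun's axis, 8 mm inside its mouth, 100 mm below gun_grip with the nozzle out; z towards the end cap; moves with the nozzle. Snapped on, it coincides with the ball's centre. The mouth is an 18 mm funnel; four spring jaws in it give way over the ball only at 9 to 14 N, then close behind it
- gun_nozzle (a joint): how far the nozzle is pressed into the barrel (m): 0 fully out, 0.014 fully in; its spring pushes out with about 8 N at 0 and 15 N at 0.014. It goes in some 3 to 10 mm before the jaws snap over the ball, then jumps back out
- drip_cup: fixed round dark steel cup on a 90 mm foot, 48 mm outside, 40 mm inside, 72 mm high, inner floor 5 mm above the bench; origin at the centre of its underside
- tub_mid (a point): bystander: blue open tub 100 x 140 x 55 mm, its centre
- torch_mid (a point): bystander: yellow candling torch standing on its 46 mm head, 130 mm high, its centre
- tin_mid (a point): bystander: round grease tin with an orange band, 70 mm diameter, 50 mm high, its centre
Things that resemble listed ones, but are neither listed nor needed, are in the scene too. There is more than one size of the grease_gun; the job needs the larger.

How it is judged:
On the way, in this order (a step that is already met when the one before it is completed fails the run):
1. the pointer stands on the level mark (tray within 0.035 rad, 2 degrees, of level) (value of joint turner_tray between -0.035 and 0.035 rad), for 0.3 s.
2. the coupler is snapped onto the nipple (ball within 2.5 mm of its seat, gun within 0.14 rad of the nipple's axis) (distance between coupler_seat and nipple_ball below 0.0025 m and angle between the z axis of coupler_seat and the z axis of nipple, either way round below 0.14 rad), for 0.1 s.
At the end, for the whole second after the job is handed in: Tray level within 0.035 rad; coupler snapped on (ball within 2.5 mm of its seat, axes within 0.14 rad); fingers hold the gun still, its nozzle more than 8 of its 14 mm in, over 7 N on the nipple, the drip cup carrying nothing; tub, torch and tin within 20 mm of where they stood (all of step 1 and all of step 2 and value of joint gun_nozzle above 0.008 m and contact force between grease_gun and nipple above 7 N and contact force between the fingers and grease_gun above 5 N and contact force between grease_gun and drip_cup below 0.5 N and linear speed of grease_gun below 0.03 m/s and distance of each of tub_mid, torch_mid, tin_mid from where it was at the start of the episode below 0.02 m); the arm keeps its last pose, push and grip.
It fails at once if tub, torch or tin knocked away by more than 30 mm (distance of any of tub_mid, torch_mid, tin_mid from where it was at the start of the episode above 0.03 m).
It also fails if it takes over 64 s, if anything falls off the work surface, if the arm or the gripper's body presses on something with over 40 N, if the wrist force passes 120 N, or if a joint passes its speed limit or range.

## Working session

There is one attempt and no reset: what is moved stays moved. The work goes in short steps, Python scripts to look and compute and a shell command to move; the robot and the scene stay as the last step left them, time stands still between calls to the robot, and variables do not carry over. Pictures are saved under pics/ and viewed, at most 10 in all, crops included, and the job is handed in when it is done.

```bash
ls; mkdir -p pics; cat > h.py <<'E'
import numpy as np, cv2
from plant import get_state, snapshot, camera_model, r
from scipy.spatial.transform import Rotation as R
def pts(name, uv, d, m):
    uv=np.asarray(uv,float).reshape(-1,1,2)
    n=cv2.undistortPoints(uv,m["intrinsics"],np.array(m["dist"]))[:,0]
    z=np.array([d[int(v),int(u)] for u,v in uv[:,0]])
    c=np.c_[n*z[:,None],z]
    V=np.array(m["view"]); return (c-V[:3,3])@V[:3,:3]
def cloud(d,m):
    v,u=np.mgrid[0:480,0:640]
    uv=np.stack([u,v],-1).reshape(-1,1,2).astype(float)
    n=cv2.undistortPoints(uv,np.array(m["intrinsics"]),np.array(m["dist"]))[:,0]
    z=d.reshape(-1); V=np.array(m["view"])
    return ((np.c_[n*z[:,None],z]-V[:3,3])@V[:3,:3]).reshape(480,640,3)
E
python3 - <<'E'
from h import *
for n in ("scene","top"):
    m=camera_model(n); im,d=snapshot(n)
    cv2.imwrite(f"pics/{n}0.png",im[:,:,::-1]); np.savez(f"{n}0.npz",im=im,d=d,P=cloud(d,m))
    print(n,np.round(np.linalg.inv(m["view"])[:3,3],3))
s=get_state(); print(s)
E
```

```text
pics
scene [ 1.218 -0.295  0.617]
top [0.292 0.02  1.48 ]
{'clock': 0.1, 'q': array([ 1.20679814,  0.68990684, -0.19454139,  1.56624592,  0.15728601,
        0.90249934, -0.21508944]), 'qd': array([-1.56468609e-03, -2.92366894e-03,  6.78989355e-05, -2.17940849e-03,
       -3.75013965e-04, -1.18581536e-03,  1.72129294e-03]), 'joint_torque': array([-3.55543918e-03, -5.28502107e+01, -1.27152108e+00, -1.53837472e+01,
       -5.25889162e-02,  1.97104448e-03,  3.18491175e-05]), 'tool_pos': array([ 0.24187732, -0.57569548,  0.24898499]), 'eef_rot': array([ 9.80274937e-01,  1.97636920e-01, -2.12224821e-04, -8.06983782e-04]), 'contact_force': array([-0.24253601,  0.00285977,  0.10617553]), 'moment': array([-0.03166928,  0.01675832,  0.01790834]), 'finger_force': 0.0, 'opening': 0.999333089351573}
```

View pics/scene0.png

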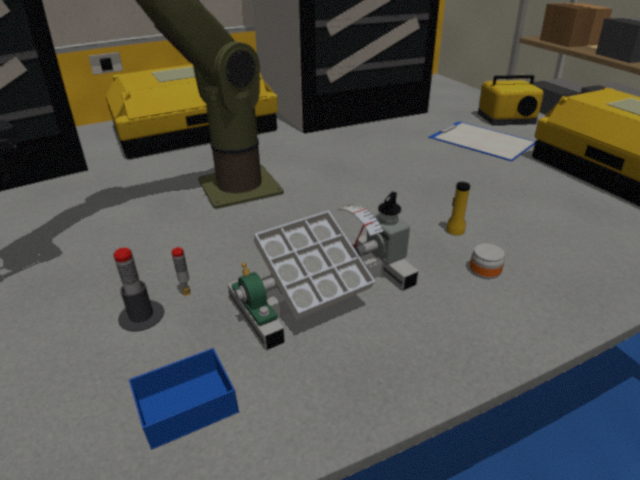

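View pics/top0.png

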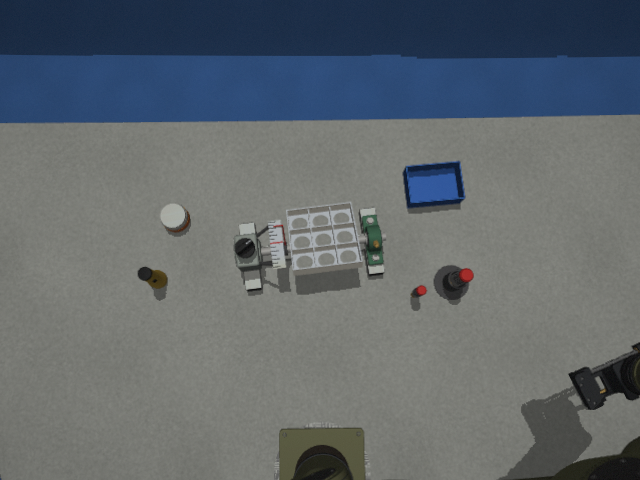

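The scene view shows the larger gun in its cup at (130,285) with a small decoy gun at (181,270). The knob is at (390,205), and the nipple on the green bearing at (246,270). In the top view: large gun cap (466,276), small gun (420,291), knob (245,247), nipple (376,244). I choose the gun in the dark cup.

```bash
python3 - <<'E'
from h import *
T=np.load("top0.npz"); S=np.load("scene0.npz")
P=T["P"]; im=T["im"].astype(int)
Q=S["P"]; js=S["im"].astype(int)
def show(n,c): 
    if len(c): print(n,len(c),"mean",np.round(c.mean(0),4),"min",np.round(np.percentile(c,3,0),3),"max",np.round(np.percentile(c,97,0),3))
def hue(im):
    h=cv2.cvtColor(im.astype(np.uint8),cv2.COLOR_RGB2HSV); return h
for nm,A,I in (("top",P,T["im"]),("scn",Q,S["im"])):
    h=hue(I); H,Sa,V=h[...,0].astype(int),h[...,1],h[...,2]
    red=((H<6)|(H>174))&(Sa>150)&(V>70)
    def box(x0,x1,y0,y1,z0,z1): return (A[...,0]>x0)&(A[...,0]<x1)&(A[...,1]>y0)&(A[...,1]<y1)&(A[...,2]>z0)&(A[...,2]<z1)
    n,l,st,ce=cv2.connectedComponentsWithStats(red.astype(np.uint8))
    for i in range(1,n):
        if st[i,4]>3: show(nm+" red %s"%np.round(ce[i]),A[l==i])
    g=(H>60)&(H<90)&(Sa>60)&box(.2,1,-.5,.5,.01,.3); show(nm+" green",A[g])
    b=(H>10)&(H<28)&(Sa>110)&box(.3,.9,-.3,.1,.04,.3); 
    n,l,st,ce=cv2.connectedComponentsWithStats(b.astype(np.uint8))
    for i in range(1,n):
        if st[i,4]>3: show(nm+" brass %s"%np.round(ce[i]),A[l==i])
    k=(V<60)&box(.3,.9,.1,.4,.14,.25); show(nm+" knob",A[k])
    k=(V<90)&box(.3,.9,-.5,-.2,.03,.1); show(nm+" cup",A[k])
    w=(Sa<60)&(V>110)&box(.3,.8,-.2,.3,.025,.06);show(nm+" feet",A[w])
for (x0,y0,x1,y1,n,src) in ((225,190,395,300,"t",T),(90,170,430,350,"s",S)):
    c=src["im"][y0:y1,x0:x1,::-1]; f=4.6 if n=="t" else 2.3
    cv2.imwrite(f"pics/c{n}.png",cv2.resize(c,None,fx=f,fy=f,interpolation=cv2.INTER_CUBIC))
uv=[(245,247),(376,244),(368,214),(376,268),(247,229),(254,285),(466,276),(420,291),(290,210),(352,204),(362,270),(295,276)]
for u in uv: print(u,np.round(P[u[1],u[0]],3))
E
```

```text
top red [466. 275.] 145 mean [ 0.4566 -0.337   0.1555] min [ 0.443 -0.351  0.148] max [ 0.47  -0.325  0.162]
top red [421. 290.] 69 mean [ 0.427  -0.2408  0.1116] min [ 0.417 -0.25   0.106] max [ 0.436 -0.231  0.116]
top green 529 mean [ 0.5577 -0.1341  0.0777] min [ 0.503 -0.155  0.05 ] max [ 0.622 -0.116  0.108]
top brass [376. 244.] 30 mean [ 0.54   -0.1379  0.1118] min [ 0.531 -0.143  0.104] max [ 0.548 -0.133  0.123]
top knob 316 mean [0.5244 0.1708 0.163 ] min [0.504 0.122 0.145] max [0.549 0.194 0.184]
top cup 682 mean [ 0.6132 -0.305   0.0514] min [ 0.421 -0.37   0.031] max [ 0.761 -0.228  0.087]
top feet 963 mean [0.5732 0.0252 0.0464] min [ 0.448 -0.154  0.035] max [0.643 0.196 0.059]
scn red [122. 255.] 192 mean [ 0.47   -0.3394  0.1543] min [ 0.453 -0.352  0.144] max [ 0.474 -0.327  0.157]
scn red [177. 252.] 81 mean [ 0.4344 -0.2432  0.1086] min [ 0.426 -0.252  0.103] max [ 0.44  -0.234  0.113]
scn green 950 mean [ 0.5892 -0.1298  0.0751] min [ 0.522 -0.155  0.045] max [ 0.627 -0.114  0.104]
scn brass [245. 269.] 51 mean [ 0.5447 -0.1394  0.1079] min [ 0.537 -0.144  0.101] max [ 0.552 -0.135  0.117]
scn knob 320 mean [0.5372 0.1688 0.1612] min [0.515 0.152 0.148] max [0.551 0.19  0.18 ]
scn cup 2845 mean [ 0.6178 -0.3046  0.0499] min [ 0.435 -0.364  0.031] max [ 0.765 -0.233  0.094]
scn feet 912 mean [0.5947 0.0276 0.0447] min [ 0.458 -0.147  0.038] max [0.646 0.196 0.06 ]
(245, 247) [0.524 0.17  0.181]
(376, 244) [ 0.537 -0.137  0.126]
(368, 214) [ 0.63  -0.128  0.042]
(376, 268) [ 0.491 -0.144  0.04 ]
(247, 229) [0.596 0.182 0.039]
(254, 285) [0.452 0.163 0.039]
(466, 276) [ 0.454 -0.338  0.154]
(420, 291) [ 0.424 -0.238  0.116]
(290, 210) [0.636 0.07  0.073]
(352, 204) [ 0.667 -0.091  0.004]
(362, 270) [ 0.491 -0.113  0.001]
(295, 276) [0.478 0.061 0.001]
```

View pics/ct.png

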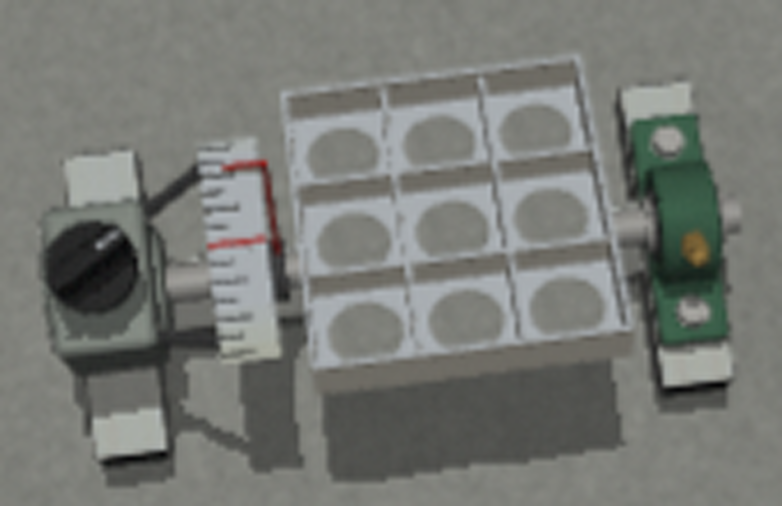

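View pics/cs.png

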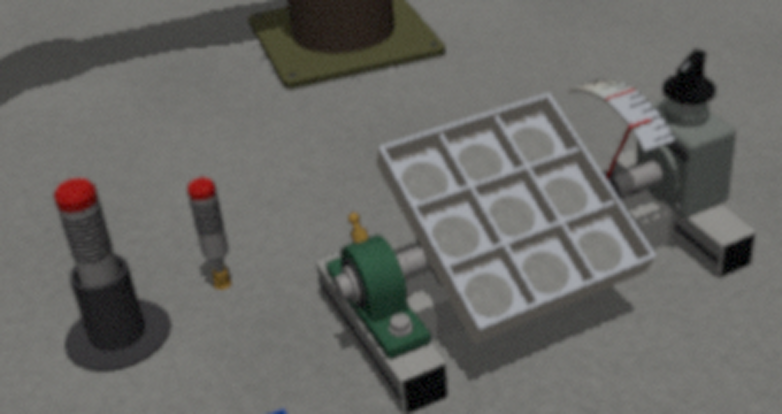

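The close crops confirm the larger gun is the one in the cup. The pointer leans about 0.43 rad away from the robot and the wing lies at about −0.9 rad in the world frame. Next I move over the knob.

```bash
python3 -m inch '0.3 .0265 -.028 0 0 0 0;0.3 .0275 -.029 0 0 0 0;0.3 .0275 -.029 0 0 0 0;0.3 .0275 -.029 0 0 0 0;0.3 .0275 -.029 0 0 0 0;0.3 .0275 -.029 0 0 0 0;0.3 .0275 -.029 0 0 0 0;0.3 .0275 -.029 0 0 0 0;0.3 .0275 -.029 0 0 0 0;0.3 .0275 -.029 0 0 0 0;0.3 .0275 -.029 0 0 0 0;0.3 .0275 -.029 0 0 0 0;0.3 .0275 -.029 0 0 0 0;0.3 .0275 -.029 0 0 0 0;0.3 .0275 -.029 0 0 0 0;0.3 .0275 -.029 0 0 0 0;0.3 .0275 -.029 0 0 0 0;0.3 .0275 -.029 0 0 0 0;0.3 .0275 -.029 0 0 0 0;0.3 .0275 -.029 0 0 0 0' && python3 -m inch '0.3 0 0 0 0 0 -.123;0.3 0 0 0 0 0 -.123;0.3 0 0 0 0 0 -.123;0.3 0 0 0 0 0 -.123;0.3 0 0 0 0 0 -.123;0.3 0 0 0 0 0 -.123;0.3 0 0 0 0 0 -.123;0.3 0 0 0 0 0 -.123;0.3 0 0 0 0 0 -.123;0.3 0 0 0 0 0 -.123;0.3 0 0 0 0 0 -.123;0.3 0 0 0 0 0 -.123;0.3 0 0 0 0 0 -.123;0.3 0 0 0 0 0 -.123;0.3 0 0 0 0 0 -.123;0.3 0 0 0 0 0 0;0.3 0 0 0 0 0 0' && python3 - <<'E'
from h import *
s=get_state(); print(s["q"].round(3),R.from_quat(s["eef_rot"]).as_matrix().round(3))
m=camera_model("wrist"); im,d=snapshot("wrist"); P=cloud(d,m)
print(np.linalg.inv(m["view"])[:3,3].round(3))
cv2.imwrite("pics/w1.png",im[:,:,::-1]); np.savez("w1.npz",im=im,P=P)
g=im.max(2)
k=(g<70)&(P[...,2]>.175)&(P[...,2]<.195)&(abs(P[...,0]-.524)<.05)&(abs(P[...,1]-.172)<.05)
c=P[k]; print(len(c),c.mean(0).round(4))
if len(c)>10:
    xy=c[:,:2].astype(np.float32); print(cv2.minAreaRect(xy))
k=(P[...,2]>.152)&(P[...,2]<.165)&(abs(P[...,0]-.524)<.04)&(abs(P[...,1]-.172)<.04)
c=P[k]; print(len(c),cv2.minEnclosingCircle(c[:,:2].astype(np.float32)) if len(c) else 0)
E
```

```text
clock: 1.77
tool_pos: [0.524, 0.1722, 0.2495]
eef_rot: [0.98, 0.198, -0.0, 0.0]
contact_force: [0.5, -0.5, -0.3]
opening: 0.647
finger_force: 0.0
clock: 3.18
tool_pos: [0.5238, 0.17, 0.2493]
eef_rot: [0.436, 0.9, -0.0, -0.0]
contact_force: [-0.2, 0.1, 0.2]
opening: 0.649
finger_force: 0.0
[-0.014  0.653 -0.647  1.778  0.495  0.879 -0.217] [[-0.62   0.785 -0.001]
 [ 0.785  0.62  -0.   ]
 [ 0.001 -0.001 -1.   ]]
[0.475 0.231 0.385]
1254 [0.5238 0.1762 0.1796]
((0.5256710052490234, 0.1738264113664627), (0.013036099262535572, 0.045520443469285965), 37.37113952636719)
2216 ((0.526061475276947, 0.17320331931114197), 0.02412482351064682)
```

View pics/w1.png

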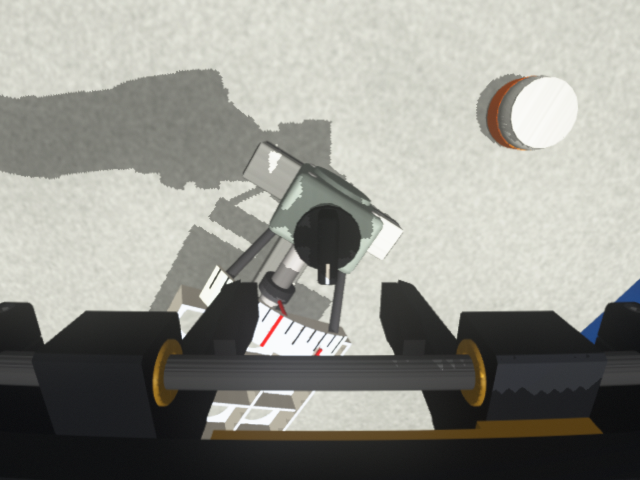

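The wrist view shows the knob at (327,237), with the wing upright between the fingers and clear of the scale. Measured centre is (0.526, 0.1735), the wing is 13 x 45.5 mm and the disc radius 24.1 mm, all as described. Knob angle is about 2.10. Lowering to grip it.

```bash
python3 -m inch '0.3 .0014 .004 .02 0 0 .017;0.3 0 0 .02 0 0 0;0.3 0 0 .018 0 0 0;0.3 0 0 .012 0 0 0;0.3 0 0 .006 0 0 0;0.3 0 0 0 0 0 0;0.3 0 0 0 0 0 0;-1 0 0 0 0 0 0;-1 0 0 0 0 0 0;-1 0 0 0 0 0 0;-1 0 0 0 0 0 0;-1 0 0 0 0 0 0;-1 0 0 0 0 0 0;-1 0 0 0 0 0 0;-1 0 0 0 0 0 0' 30
```

```text
clock: 4.48
tool_pos: [0.5271, 0.1745, 0.1739]
eef_rot: [0.442, 0.897, 0.001, 0.0]
contact_force: [2.8, 0.5, -1.3]
opening: 0.146
finger_force: 30.0
```

```bash
python3 -m inch '-1 0 0 0 0 0 .05;-1 0 0 0 0 0 .1;-1 0 0 0 0 0 .1;-1 0 0 0 0 0 .1;-1 0 0 0 0 0 .1;-1 0 0 0 0 0 .1;-1 0 0 0 0 0 .1;-1 0 0 0 0 0 .1;-1 0 0 0 0 0 .1;-1 0 0 0 0 0 .1;-1 0 0 0 0 0 .1;-1 0 0 0 0 0 .1;-1 0 0 0 0 0 .1;-1 0 0 0 0 0 .1;-1 0 0 0 0 0 .1;-1 0 0 0 0 0 .1;-1 0 0 0 0 0 .1;-1 0 0 0 0 0 .1;-1 0 0 0 0 0 .1;-1 0 0 0 0 0 0' && python3 -m inch '-1 0 0 0 0 0 .1;-1 0 0 0 0 0 .1;-1 0 0 0 0 0 .05;-1 0 0 0 0 0 0;-1 0 0 0 0 0 0' && python3 - <<'E'
from h import *
s=get_state(); print(s["q"].round(3),R.from_quat(s["eef_rot"]).as_matrix().round(3),s["moment"])
m=camera_model("top"); im,d=snapshot("top"); P=cloud(d,m); np.savez("t2.npz",im=im,P=P)
mw=camera_model("wrist"); iw,dw=snapshot("wrist"); np.savez("w2.npz",im=iw,P=cloud(dw,mw))
a=cv2.resize(im[190:300,225:395,::-1],(600,388),interpolation=cv2.INTER_CUBIC)
cv2.imwrite("pics/t2.png",a)
E
```

```text
clock: 6.15
tool_pos: [0.5271, 0.1745, 0.1739]
eef_rot: [0.983, 0.186, 0.001, -0.0]
contact_force: [1.9, 1.4, -0.6]
opening: 0.146
finger_force: 30.0
clock: 6.57
tool_pos: [0.5271, 0.1745, 0.1739]
eef_rot: [0.998, 0.065, 0.001, -0.0]
contact_force: [3.2, 1.7, -1.1]
opening: 0.144
finger_force: 30.0
[-0.417  0.702  0.024  1.861 -0.028  0.577 -1.816] [[ 0.992  0.129  0.002]
 [ 0.129 -0.992  0.001]
 [ 0.002 -0.001 -1.   ]] [ 0.41378293 -0.73055567 -0.11568418]
```

View pics/t2.png

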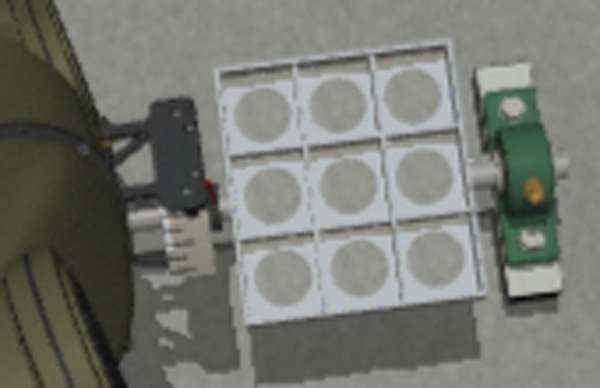

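The gripper hides the pointer, but the tray at (350,185) looks level. I check that with a plane fit on the rim.

```bash
python3 - <<'E'
from h import *
for f in ("t2.npz","top0.npz"):
    P=np.load(f)["P"]; im=np.load(f)["im"]
    k=np.zeros(P.shape[:2],bool); k[205:285,285:366]=1
    k&=(P[...,2]>.03)&(P[...,0]>.46)&(P[...,0]<.70)
    c=P[k]; z=c[:,2]
    if f[1]=="2": print(np.histogram(z,bins=np.arange(.06,.125,.005)))
    xd=np.array([np.cos(.12),np.sin(.12)]); yd=np.array([-xd[1],xd[0]])
    o=np.array([.5605,-.136])+.135*yd
    tx=(c[:,:2]-o)@xd; ty=(c[:,:2]-o)@yd
    # tray floor + rim plane by RANSAC
    best=0
    rng=np.random.default_rng(0)
    A=np.c_[tx,ty,np.ones(len(tx))]
    for _ in range(400):
        i=rng.choice(len(z),3,replace=False)
        try: w=np.linalg.solve(A[i],z[i])
        except Exception: continue
        n=(abs(A@w-z)<.002).sum()
        if n>best: best=n;W=w
    q=abs(A@W-z)<.003; w=np.linalg.lstsq(A[q],z[q],rcond=None)[0]; print(f,q.sum(),len(z),w)
    if f[1]=="2":
        k=z>.098; print("rim",cv2.minAreaRect(c[k][:,:2].astype(np.float32)),o)
D=np.load("w2.npz"); P=D["P"]; h=cv2.cvtColor(D["im"],cv2.COLOR_RGB2HSV).astype(int)
red=((h[...,0]<6)|(h[...,0]>174))&(h[...,1]>120)&(h[...,2]>60)
n,l,st,ce=cv2.connectedComponentsWithStats(red.astype(np.uint8))
for i in range(1,n):
    if st[i,4]>5: print(ce[i].round(),st[i],P[l==i].mean(0).round(4))
cv2.imwrite("pics/w2.png",D["im"][:,:,::-1])
E
```

```text
(array([   4,    1,   10,   26,  141, 1351, 2205,  456,  119,  240,  359,
        126]), array([0.06 , 0.065, 0.07 , 0.075, 0.08 , 0.085, 0.09 , 0.095, 0.1  ,
       0.105, 0.11 , 0.115, 0.12 ]))
t2.npz 2691 5262 [0.00162198 0.00168526 0.09169668]
rim ((0.5483980774879456, -0.005885645747184753), (0.17912374436855316, 0.18154501914978027), 4.173827648162842) [ 0.54433885 -0.00197083]
top0.npz 2026 4817 [-0.45439378  0.00775772  0.09371064]
[493. 308.] [451 300  79  14 611] [0.536  0.0953 0.171 ]
```

View pics/w2.png

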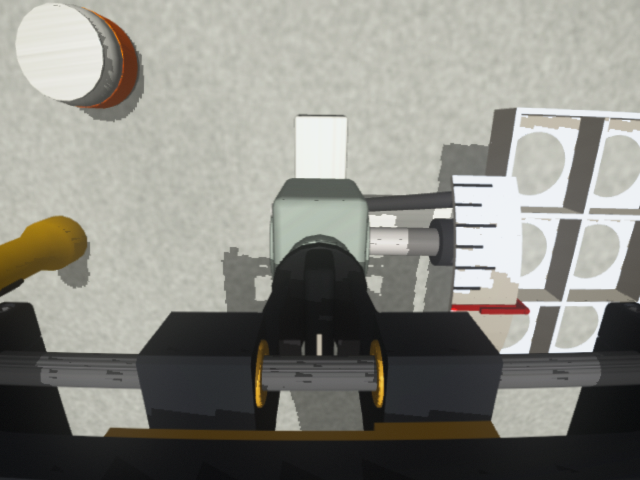

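One red line shows at (490,308): the pointer stands on the mark, and the tray slope is 0.0016. I release the knob, rise, and look at the nipple from above.

```bash
python3 -m inch '-.4 0 0 0 0 0 0;-.4 0 0 0 0 0 0;-.4 0 0 0 0 0 0;-.4 0 0 -.01 0 0 0;-.4 0 0 -.02 0 0 0;-.4 0 0 -.025 0 0 0;-.4 0 0 -.03 0 0 0;0.3 0 .03 0 0 0 0;0.3 0 .035 0 0 0 0;0.3 0 .035 0 0 0 0;0.3 0 .035 0 0 0 0;0.3 -.01 .035 0 0 0 0;0.3 -.01 .035 0 0 0 0;0.3 -.01 .035 0 0 0 0;0.3 -.008 .035 0 0 0 0;0.3 0 .03 0 0 0 0;0.3 0 .01 0 0 0 0;0.3 0 0 0 0 0 0;0.3 0 0 0 0 0 0' && cat > nip.py <<'E'
from h import *
import sys
s=get_state(); m=camera_model("wrist"); im,d=snapshot("wrist"); P=cloud(d,m); n=sys.argv[1]
np.savez(n+".npz",im=im,P=P,d=d)
h=cv2.cvtColor(im,cv2.COLOR_RGB2HSV).astype(int)
b=(h[...,0]>10)&(h[...,0]<30)&(h[...,1]>90)&(P[...,2]>.09)&(P[...,2]<.135)&(abs(P[...,0]-.535)<.04)&(abs(P[...,1]+.138)<.04)
c=P[b]; print(len(c),c.mean(0).round(4),c.min(0).round(4),c.max(0).round(4))
from scipy.optimize import least_squares
t=c[c[:,2]>np.percentile(c[:,2],55)]
f=lambda p:np.linalg.norm(t-p,axis=1)-.005
p0=t.mean(0)-[0,0,.003]
q=least_squares(f,p0,loss="soft_l1",f_scale=.0007); print("ball",q.x.round(4),"rms",np.sqrt((f(q.x)**2).mean()).round(5),len(t))
v,u=np.argwhere(b).mean(0).astype(int); print(u,v)
cv2.imwrite("pics/"+n+".png",cv2.resize(im[max(v-60,0):v+60,max(u-80,0):u+80,::-1],(640,480)))
E
python3 nip.py w3; python3 - <<'E'
from h import *
P=np.load("w3.npz")["P"];im=np.load("w3.npz")["im"]
# tray top view for gun: nothing
h=cv2.cvtColor(im,cv2.COLOR_RGB2HSV).astype(int)
g=(h[...,0]>60)&(h[...,0]<90)&(h[...,1]>60)&(P[...,2]>.02)
print(g.sum(),cv2.minAreaRect(P[g][:,:2].astype(np.float32)))
E
```

```text
clock: 8.25
tool_pos: [0.5279, -0.1424, 0.2589]
eef_rot: [0.998, 0.063, -0.0, -0.001]
contact_force: [0.7, 1.0, -0.5]
opening: 0.651
finger_force: 0.0
327 [ 0.5405 -0.1392  0.1096] [ 0.5302 -0.1463  0.0918] [ 0.5495 -0.1326  0.1197]
ball [ 0.535  -0.1396  0.1133] rms 0.00211 147
316 205
4011 ((0.549113392829895, -0.15055066347122192), (0.13257305324077606, 0.13128991425037384), 62.94660568237305)
```

```bash
python3 - <<'E'
from h import *
import cv2
a=cv2.imread("pics/w3.png"); T=np.load("top0.npz")["im"][229:259,356:396,::-1]; S=np.load("scene0.npz")["im"][255:285,226:266,::-1]
b=np.hstack([cv2.resize(T,(400,300),interpolation=cv2.INTER_NEAREST),cv2.resize(S,(400,300),interpolation=cv2.INTER_NEAREST)])
cv2.imwrite("pics/mix.png",np.vstack([b,np.pad(cv2.resize(a,(400,300)),((0,0),(0,400),(0,0)))]))
E
```

```text
(no output)
```

View pics/mix.png

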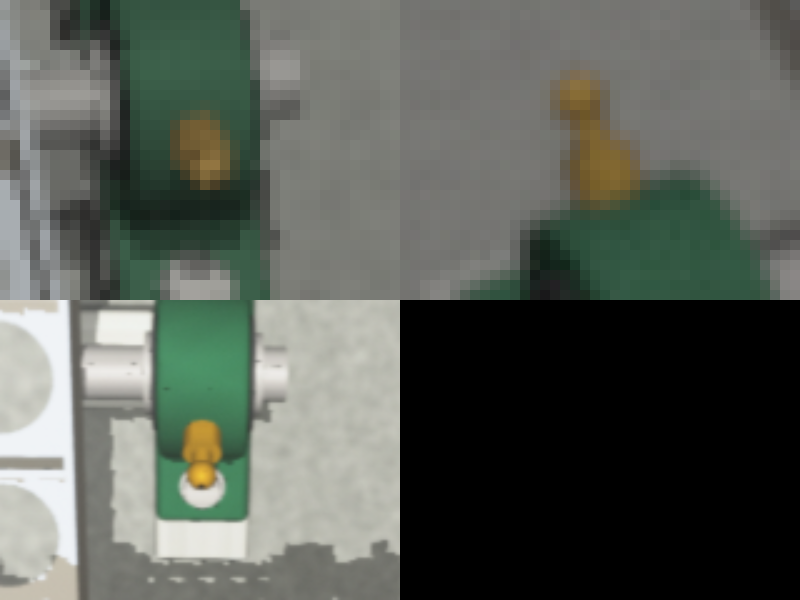

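The ball shows at top (376.4,245.2), scene (243.4,264.0) and wrist (315.9,214.1). I triangulate it from these, and get the gun axis and cup position from the clouds.

```bash
python3 - <<'E'
from h import *
from scipy.optimize import least_squares
obs={"top":(376.4,245.2),"scene":(243.4,264.0),"wrist":(315.9,214.1)}
M={n:camera_model(n) for n in obs}
def proj(n,X):
    V=np.array(M[n]["view"]); return cv2.projectPoints(np.float64(X).reshape(1,3),cv2.Rodrigues(V[:3,:3])[0],V[:3,3],np.array(M[n]["intrinsics"]),np.array(M[n]["dist"],float))[0].ravel()
def solve(ns):
    q=least_squares(lambda X:np.r_[tuple(proj(n,X)-obs[n] for n in ns)],[.533,-.139,.119]); print(ns,q.x.round(4),q.fun.round(2)); return q.x
solve(["top","scene","wrist"]);solve(["scene","wrist"]);solve(["top","scene"])
# gun: red cap & cup from both
for f in ("top0","scene0"):
    D=np.load(f+".npz");P=D["P"];h=cv2.cvtColor(D["im"],cv2.COLOR_RGB2HSV).astype(int)
    red=((h[...,0]<6)|(h[...,0]>174))&(h[...,1]>120)&(abs(P[...,0]-.457)<.04)&(abs(P[...,1]+.338)<.04)
    c=P[red];t=c[c[:,2]>.148];print(f,len(t),t.mean(0).round(4),cv2.minEnclosingCircle(t[:,:2].astype(np.float32)))
    for z0,z1 in ((.02,.04),(.045,.07),(.08,.10),(.10,.12),(.12,.14)):
        k=(P[...,2]>z0)&(P[...,2]<z1)&(abs(P[...,0]-.457)<.05)&(abs(P[...,1]+.338)<.05)
        c=P[k]; 
        if len(c)>8: 
            rr=.024 if z1<.075 else .016
            q=least_squares(lambda p:np.linalg.norm(c[:,:2]-p,axis=1)-rr,[.457,-.338],loss="soft_l1",f_scale=.001)
            print(z0,z1,len(c),q.x.round(4),np.sqrt(q.fun**2).mean().round(4))
E
```

```text
['top', 'scene', 'wrist'] [ 0.5344 -0.1385  0.1139] [-0.11  0.64  0.27 -0.32  0.22 -0.24]
['scene', 'wrist'] [ 0.5339 -0.1385  0.1128] [ 0.26 -0.    0.11  0.05]
['top', 'scene'] [ 0.5358 -0.1392  0.1143] [ 0.16  0.04  0.13 -0.01]
top0 149 [ 0.4564 -0.3375  0.1557] ((0.45715951919555664, -0.3383624255657196), 0.016166359186172485)
0.02 0.04 46 [ 0.4571 -0.3408] 0.0015
0.045 0.07 79 [ 0.4575 -0.3412] 0.0023
0.08 0.1 24 [ 0.4574 -0.3408] 0.0009
0.1 0.12 34 [ 0.4568 -0.3402] 0.0006
0.12 0.14 27 [ 0.4572 -0.3404] 0.0005
scene0 160 [ 0.4643 -0.3395  0.1536] ((0.46211618185043335, -0.3393673598766327), 0.01518590934574604)
0.02 0.04 208 [ 0.457  -0.3398] 0.0009
0.045 0.07 336 [ 0.4573 -0.34  ] 0.0017
0.08 0.1 158 [ 0.4579 -0.3396] 0.0009
0.1 0.12 173 [ 0.4579 -0.3394] 0.0009
0.12 0.14 176 [ 0.4573 -0.3394] 0.0009
```

Ball is at (0.5345, −0.1388, 0.1136), which agrees with a 35° line through the shaft. The gun stands vertical at (0.4574, −0.340). Fetching it.

```bash
python3 -m inch '.3 -.0158 .0312 0 0 0 0;.3 -.0158 .0312 0 0 0 0;.3 -.0158 .0312 0 0 0 0;.3 -.0158 .0312 0 0 0 0;.3 -.0158 .0312 0 0 0 0;.3 -.0158 .0311 0 0 0 0;.3 0 0 0 0 0 0;.3 0 0 .03 0 0 0;.3 0 0 .03 0 0 0;.3 0 0 .03 0 0 0;.3 0 0 .03 0 0 0;.3 0 0 .022 0 0 0;.3 0 0 .01 0 0 0;.3 0 0 0 0 0 0;.3 0 0 0 0 0 0' && python3 -m inch '-1 0 0 0 0 0 0;-1 0 0 0 0 0 0;-1 0 0 0 0 0 0;-1 0 0 0 0 0 0;-1 0 0 0 0 0 0;-1 0 0 0 0 0 0;-1 0 0 0 0 0 0' 55
```

```text
clock: 9.55
tool_pos: [0.4585, -0.3397, 0.1071]
eef_rot: [0.998, 0.064, 0.0, -0.0]
contact_force: [0.4, -0.1, 0.3]
opening: 0.647
finger_force: 0.0
clock: 10.13
tool_pos: [0.4579, -0.3414, 0.1075]
eef_rot: [0.998, 0.063, 0.001, 0.001]
contact_force: [-0.2, 0.6, 5.7]
opening: 0.348
finger_force: 54.9
```

```bash
python3 -m inch '-1 0 0 -.005 0 0 0;-1 0 0 -.015 0 0 0;-1 0 0 -.03 0 0 0;-1 0 0 -.03 0 0 0;-1 0 0 -.03 0 0 0;-1 0 0 -.03 0 0 0;-1 0 0 -.025 0 0 0;-1 0 0 0 0 .08 0;-1 0 0 0 0 .12 0;-1 0 0 0 0 .12 0;-1 0 0 0 0 .12 0;-1 0 0 0 0 .1 0;-1 0 0 0 0 .07 0;-1 0 0 0 0 0 0;-1 0 0 0 0 0 0' 60 && python3 - <<'E'
from h import *
s=get_state(); A=R.from_quat(s["eef_rot"]).as_matrix(); print(s["q"].round(2),A.round(3))
p=s["tool_pos"]; ps=.12; n=np.array([-np.sin(.611)*np.cos(ps),-np.sin(.611)*np.sin(ps),np.cos(.611)])
tgt=np.array([.5345,-.1388,.1136])+.1345*n
print("delta tool",(A.T@(tgt-p)).round(4),"ang",np.arccos(-A[:,2]@n),"n in tool",(A.T@n).round(3))
for nm in ("wrist","scene","top"):
    m=camera_model(nm); im,d=snapshot(nm); np.savez("g"+nm,im=im,P=cloud(d,m),d=d)
    c=np.array(m["view"])@np.r_[p,1]
    q=cv2.projectPoints(np.float64([p+A[:,2]*.0945]),cv2.Rodrigues(np.array(m["view"])[:3,:3])[0],np.array(m["view"])[:3,3],np.array(m["intrinsics"]),np.array(m["dist"],float))[0].ravel(); print(nm,q.round(1))
    if nm=="scene":
        u,v=q.astype(int); sc=im[max(v-75,0):v+75,max(u-100,0):u+100,::-1]
    if nm=="wrist": w=im[:,:,::-1]
cv2.imwrite("pics/g.png",np.vstack([cv2.resize(sc,(400,300)),cv2.resize(w,(400,300))]))
E
```

```text
clock: 11.38
tool_pos: [0.4553, -0.3415, 0.2701]
eef_rot: [0.953, 0.058, 0.295, -0.02]
contact_force: [0.8, 0.2, -3.4]
opening: 0.349
finger_force: 59.9
[ 1.27  0.61 -0.7   2.07 -0.37  0.18 -0.35] [[ 0.819  0.123  0.561]
 [ 0.099 -0.992  0.073]
 [ 0.565 -0.005 -0.825]]
delta tool [-0.005  -0.1914  0.0538] ang 0.011575674562570106 n in tool [-0.01  -0.006 -1.   ]
wrist [317.6 241. ]
scene [121.7 247.2]
top [467.3 250. ]
```

View pics/g.png

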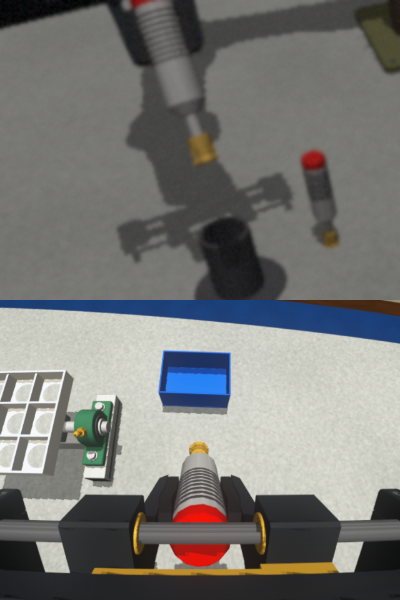

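The gun is held along the tool axis. The coupler shows in the wrist view at (318,235), as predicted, and is clear of the cup. I move to 40 mm off the nipple along its axis, then compare coupler and ball in the same pictures.

```bash
python3 -m inch '-1 -.005 -.02 0 0 0 0;-1 0 -.03 0 -.003 .005 0;-1 0 -.03 0 -.003 .005 0;-1 0 -.03 0 0 0 0;-1 0 -.03 0 0 0 0;-1 0 -.03 0 0 0 0;-1 0 -.0214 0 0 0 0;-1 0 0 .02 0 0 0;-1 0 0 .02 0 0 0;-1 0 0 .0138 0 0 0;-1 0 0 0 0 0 0;-1 0 0 0 0 0 0;-1 0 0 0 0 0 0' && cat > chk.py <<'E'
from h import *
import sys
s=get_state(); A=R.from_quat(s["eef_rot"]).as_matrix(); p=s["tool_pos"]; print(s["q"].round(2))
ps=.12; n=np.array([-np.sin(.611)*np.cos(ps),-np.sin(.611)*np.sin(ps),np.cos(.611)]); ball=np.array([.5345,-.1388,.1136])
print("ball from seat, tool",(A.T@(ball-p)-[0,0,.0945]).round(4),"ang",np.arccos(-A[:,2]@n),"n in tool",(A.T@n).round(3))
out=[]
for nm in ("scene","wrist"):
    m=camera_model(nm); im,d=snapshot(nm); np.savez("c"+nm,im=im,d=d)
    V=np.array(m["view"])
    X=np.array([p+A[:,2]*.0945,p+A[:,2]*.1025,p+A[:,2]*.0825,ball,ball-.0095*n])
    q=cv2.projectPoints(X,cv2.Rodrigues(V[:3,:3])[0],V[:3,3],np.array(m["intrinsics"]),np.array(m["dist"],float))[0][:,0]
    print(nm,"seat,mouth,behind,ball,hex",q.round(1).tolist())
    u,v=q[[0,3]].mean(0).astype(int); u=max(u,40); v=max(v,30)
    c=im[v-30:v+30,u-40:u+40,::-1]; print("origin",u-40,v-30)
    out.append(cv2.resize(c,(800,600) if nm=="none" else (640,480),interpolation=cv2.INTER_NEAREST)[:, :])
cv2.imwrite(f"pics/{sys.argv[1]}.png",cv2.resize(np.hstack(out),(800,300),interpolation=cv2.INTER_AREA))
E
python3 chk.py k1
```

```text
clock: 12.62
tool_pos: [0.471, -0.2092, 0.2687]
eef_rot: [0.958, 0.069, 0.275, -0.039]
contact_force: [-0.7, 1.0, -3.8]
opening: 0.352
finger_force: 59.9
[ 1.    0.52 -0.66  2.24 -1.    0.04  0.04]
ball from seat, tool [-0.0214 -0.0539  0.0778] ang 0.0711269108802838 n in tool [-0.05  -0.05  -0.997]
scene seat,mouth,behind,ball,hex [[203.7, 233.2], [205.3, 237.5], [201.2, 226.6], [243.6, 263.9], [245.2, 268.8]]
origin 183 218
wrist seat,mouth,behind,ball,hex [[317.2, 240.4], [317.2, 236.9], [317.1, 246.2], [259.6, 235.7], [261.7, 232.1]]
origin 248 208
```

View pics/k1.png

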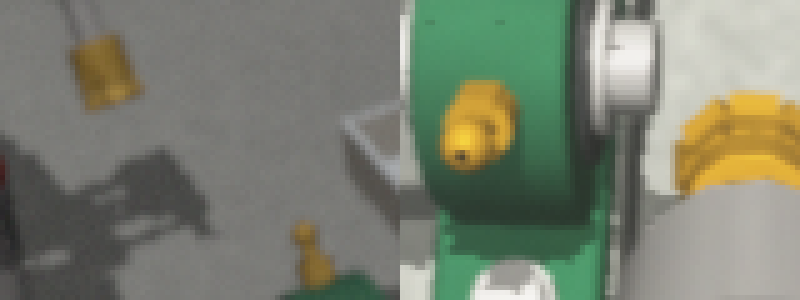

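The arm stopped at joint limits (q5 −1.0, q6 0.04) before reaching the pre-approach, so it needs a different posture. I identify the arm's kinematics from recorded states to plan it.

```bash
cat > kin.py <<'E'
from h import *
from scipy.optimize import least_squares
import itertools
data=[([1.2068,.6899,-.1945,1.5662,.1573,.9025,-.2151],[.24188,-.5757,.24898],[.980275,.197637,-.0002,-.0008]),
([-.014,.653,-.647,1.778,.495,.879,-.217],[.5238,.170,.2493],[.436,.900,0,0]),
([-.417,.702,.024,1.861,-.028,.577,-1.816],[.5271,.1745,.1739],[.998,.065,.001,0]),
([1.27,.61,-.70,2.07,-.37,.18,-.35],[.4553,-.3415,.2701],[.953,.058,.295,-.02])]
s=get_state(); data.append((s["q"],s["tool_pos"],s["eef_rot"]))
rx=lambda ax,a:R.from_rotvec(np.eye(3)[ax]*a)
# SRS chain: z y z y z y z with signs
def fk(q,sg,L):
    T=R.identity(); p=np.zeros(3)
    ax=[2,1,2,1,2,1,2]; add=[L[0],0,L[1],0,L[2],0,L[3]]
    for i in range(7):
        if i in (0,): p=p+[0,0,L[0]]
        T=T*rx(ax[i],sg[i]*q[i])
        if i in (2,4): p=p+T.apply([L[4+(i//2-1)] if 0 else 0,0,add[i]])
        if i==3: pass
    T=T*rx(2,L[4]); p=p+T.apply([0,0,L[3]])
    return p,T
def res(L,sg):
    o=[]
    for q,p,e in data:
        P,T=fk(q,sg,L); o+=[(P-p)*5,(T.inv()*R.from_quat(e)).as_rotvec()]
    return np.concatenate(o)
if __name__=="__main__":
    print([a for a in dir(r) if a[0]!="_"])
    best=[]
    for sg in itertools.product((1,-1),repeat=7):
        if sg[1]<0: continue
        for o in (0,1.57,3.14,-1.57):
            f=least_squares(res,[.35,.4,.4,.25,o],args=(sg,),max_nfev=40); best.append((f.cost,sg,f.x))
    best.sort(key=lambda t:t[0])
    for b in best[:3]: print(b[0],b[1],b[2].round(4),abs(res(b[2],b[1])).max())
E
python3 kin.py
```

```text
['Unreachable', 'finish_job', 'nose_length']
0.04990545103995778 (-1, 1, -1, 1, -1, 1, -1) [0.2306 0.6237 0.2871 0.2952 1.5717] 0.23155449757986696
0.049905451039957825 (-1, 1, -1, 1, -1, 1, -1) [0.2306 0.6237 0.2871 0.2952 1.5717] 0.23155449750708698
0.049905451039957846 (-1, 1, -1, 1, -1, 1, -1) [0.2306 0.6237 0.2871 0.2952 1.5717] 0.23155449749419618
```

```bash
cat > kin2.py <<'E'
from kin import *
sg=(-1,1,-1,1,-1,1,-1)
# L: d1,L1,L2,L3, yaw, x off after j1, j3(elbow), j4(after), j6 ; zero offs q2,q4,q6
def fk(q,L):
    d1,L1,L2,L3,yw,a1,a3,a4,a6,o2,o4,o6=L
    z=lambda a:rx(2,-a); y=lambda a:rx(1,a)
    T=z(q[0]); p=T.apply([a1,0,d1]); T=T*y(q[1]+o2)*z(q[2]); p=p+T.apply([a3,0,L1])
    T=T*y(q[3]+o4); p=p+T.apply([a4,0,L2]); T=T*z(q[4]); T=T*y(q[5]+o6); p=p+T.apply([a6,0,0])
    T=T*z(q[6])*rx(2,yw); return p+T.apply([0,0,L3]),T
def res2(L):
    o=[]
    for q,p,e in data:
        P,T=fk(q,L); o+=[(P-p)*5,(T.inv()*R.from_quat(e)).as_rotvec()]
    return np.concatenate(o+[np.array(L)[[5,6,7,8]]*.001])
if __name__=="__main__":
    best=None
    rng=np.random.default_rng(0)
    for k in range(40):
        x0=np.r_[.3,.4,.35,.25,1.57,rng.normal(0,.06,4),rng.normal(0,.4,3)]
        f=least_squares(res2,x0,max_nfev=200)
        if best is None or f.cost<best.cost: best=f
    print(best.cost,best.x.round(4)); print(abs(best.fun).max()); np.save("L.npy",best.x)
E
python3 kin2.py
```

```text
0.041483475911805796 [ 3.0710e-01  5.8450e-01  3.4120e-01  3.3950e-01  1.5686e+00  4.7900e-02
 -7.9800e-02  9.0000e-04 -1.0000e-04  1.2500e-02 -6.9000e-03 -3.3000e-03]
0.22289897677161344
```

```bash
python3 - <<'E'
from kin2 import *
L=np.load("L.npy")
print(res2(L)[:30].reshape(-1,6).round(3))
# leave-one-out
import kin,kin2
D=list(data)
for i in range(5):
    kin2.data=[d for j,d in enumerate(D) if j!=i]
    f=least_squares(res2,np.r_[.3,.4,.35,.25,1.57,np.zeros(7)],max_nfev=300); print(i,f.cost,f.x.round(3))
E
```

```text
[[ 0.136  0.064  0.007 -0.003 -0.002  0.001]
 [-0.008 -0.036 -0.007 -0.    -0.008  0.   ]
 [-0.087  0.223  0.002  0.     0.002  0.002]
 [-0.004 -0.027  0.011  0.005 -0.002 -0.   ]
 [ 0.003  0.02  -0.013 -0.002 -0.    -0.004]]
0 0.028669879049210267 [ 3.700e-01  5.320e-01  3.460e-01  3.310e-01  1.572e+00  9.100e-02
 -5.600e-02  3.100e-02  1.000e-03 -0.000e+00  4.000e-03 -2.000e-03]
1 0.035163664475022616 [ 0.28   0.707  0.364  0.455  1.577  0.064 -0.18   0.021  0.007 -0.018
  0.01   0.009]
2 0.012734327694055338 [ 2.70e-01  6.17e-01  3.36e-01  3.38e-01  1.57e+00  2.50e-02 -7.80e-02
 -8.00e-03 -1.00e-03  8.00e-03 -4.00e-03 -1.00e-03]
3 0.040648779574274777 [ 0.287  0.603  0.336  0.344  1.565  0.028 -0.091 -0.009 -0.005  0.029
 -0.021 -0.006]
4 0.04063078172944338 [ 0.272  0.615  0.349  0.332  1.566  0.019 -0.086 -0.009  0.004  0.022
 -0.024  0.005]
```

```bash
cat > kin3.py <<'E'
from kin import *
z=lambda a:rx(2,-a); y=lambda a:rx(1,a)
# params: d1,a1,yw, b2,L1,a3(y3 b3), L2,b4, L3,b6
def fk(q,L):
    d1,a1,yw,b1,L1,a3,b3,L2,L3,b5=L
    T=z(q[0]); p=T.apply([a1,b1,d1]); T=T*y(q[1])*z(q[2]); p=p+T.apply([a3,b3,L1])
    T=T*y(q[3]); T=T*z(q[4]); p=p+T.apply([0,b5,L2]); T=T*y(q[5])
    T=T*z(q[6])*rx(2,yw); return p+T.apply([0,0,L3]),T
def res3(L):
    o=[]
    for q,p,e in data:
        P,T=fk(q,L); o+=[(P-p)*5,(T.inv()*R.from_quat(e)).as_rotvec()]
    return np.concatenate(o+[np.array(L)*.0005])
if __name__=="__main__":
    f=least_squares(res3,[.3,.08,1.57,.1,.4,0,-.1,.4,.25,.1]); print(f.cost,f.x.round(4),abs(f.fun).max()); np.save("L3.npy",f.x); print(f.fun[:30].reshape(-1,6).round(3))
E
python3 kin3.py
```

```text
0.0002142456758524129 [ 3.5110e-01 -8.0000e-04  1.5717e+00 -2.0500e-02  5.6520e-01 -5.7000e-03
 -2.7000e-02  3.5140e-01  3.1950e-01  1.3000e-03] 0.013248923902835219
[[ 0.001 -0.003  0.003  0.     0.    -0.001]
 [-0.007  0.001 -0.     0.    -0.    -0.   ]
 [-0.002 -0.002 -0.004 -0.     0.    -0.001]
 [-0.004 -0.013  0.003  0.007  0.001  0.003]
 [ 0.003  0.007 -0.002 -0.    -0.    -0.001]]
```

The model now fits to about 2 mm. Next I search for joint solutions for the seated pose, leaving the turn about the gun axis free.

```bash
cat > ik.py <<'E'
from kin3 import *
L=np.load("L3.npy")
lo=np.array([-3.01,-.46,-1.47,.13,-1,.04,-2.66]);hi=np.array([3.01,2.08,1.51,2.56,4.14,2.09,2.66])
ps=.12; n=np.array([-np.sin(.611)*np.cos(ps),-np.sin(.611)*np.sin(ps),np.cos(.611)]); ball=np.array([.5345,-.1388,.1136])
def pose(off,roll):  # tool x along turner x projected at roll=0
    zt=-n; yt=np.cross(zt,[np.cos(ps),np.sin(ps),0]); yt/=np.linalg.norm(yt); xt=np.cross(yt,zt)
    return ball+(.0945+off)*n, R.from_matrix(np.c_[xt,yt,zt])*rx(2,roll)
def solve(off,roll,q0,reg=.003,qr=None):
    P,T=pose(off,roll); qr=q0 if qr is None else qr
    def f(q):
        p,t=fk(q,L); return np.r_[(p-P)*10,(t.inv()*T).as_rotvec()*3,reg*(q-qr)]
    s=least_squares(f,np.clip(q0,lo+.01,hi-.01),bounds=(lo,hi)); return s.x,abs(s.fun[:6]).max()
E
python3 - <<'E'
from ik import *
rng=np.random.default_rng(1)
q0=get_state()["q"]; rows=[]
for roll in np.arange(-3.0,3.1,.5):
    B=None
    for k in range(14):
        qi=lo+(hi-lo)*rng.random(7) if k else q0
        q,e=solve(.03,roll,qi,reg=.001)
        q2,e2=solve(-.012,roll,q,reg=.001)
        if max(e,e2)<.01:
            mg=min((np.minimum(q-lo,hi-q)).min(),(np.minimum(q2-lo,hi-q2)).min())
            if B is None or mg>B[0]: B=(mg,q,q2)
    if B: print(roll.round(2),round(B[0],3),B[1].round(2),B[2].round(2))
E
```

```text
-3.0 0.101 [ 1.12  0.87 -1.32  2.46  2.06  0.72 -0.16] [ 1.05  0.98 -1.28  2.44  2.13  0.81 -0.18]
-2.5 0.101 [ 1.13  0.87 -1.32  2.46  2.05  0.73 -0.65] [ 1.06  0.98 -1.29  2.44  2.12  0.82 -0.68]
-2.0 0.101 [ 1.11  0.85 -1.28  2.46  2.09  0.69 -1.19] [ 1.04  0.95 -1.24  2.44  2.16  0.78 -1.22]
-1.5 0.099 [ 1.09  0.82 -1.21  2.46  2.15  0.64 -1.75] [ 1.02  0.92 -1.18  2.44  2.21  0.74 -1.77]
-1.0 0.1 [ 1.1   0.83 -1.24  2.46  2.13  0.66 -2.22] [ 1.03  0.94 -1.21  2.44  2.19  0.76 -2.24]
-0.5 0.062 [ 0.47  0.57 -0.12  2.5   3.59  0.52  2.12] [ 0.41  0.68 -0.09  2.48  3.53  0.6   2.17]
0.0 0.054 [0.34 0.58 0.08 2.51 3.77 0.59 1.45] [0.3  0.69 0.1  2.48 3.7  0.67 1.5 ]
0.5 0.093 [ 0.96  0.7  -0.94  2.47  2.48  0.5   2.21] [ 0.9   0.81 -0.92  2.44  2.5   0.59  2.21]
1.0 0.101 [ 1.12  0.87 -1.31  2.46  2.07  0.71  2.12] [ 1.05  0.97 -1.27  2.44  2.13  0.81  2.09]
1.5 0.101 [ 1.13  0.88 -1.33  2.46  2.05  0.73  1.64] [ 1.06  0.98 -1.29  2.44  2.12  0.82  1.61]
2.0 0.1 [ 1.1   0.84 -1.25  2.46  2.11  0.67  1.07] [ 1.03  0.94 -1.22  2.44  2.18  0.77  1.05]
2.5 0.102 [ 1.14  0.89 -1.36  2.46  2.02  0.76  0.66] [ 1.07  1.   -1.32  2.44  2.1   0.84  0.63]
3.0 0.083 [ 1.14  0.91 -1.39  2.46  2.    0.78  0.18] [ 1.07  1.01 -1.34  2.43  2.08  0.87  0.15]
```

The seated pose needs the wrist flipped (q5 about 2 to 3.5, q6 about 0.6). I plan a sideways orbit of the tilt high above the turner, expressed as tool-axis moves, and simulate a local IK along it.

```bash
cat > plan.py <<'E'
from ik import *
def solveP(P,T,q0,qr,reg=.003):
    f=lambda q:np.r_[(fk(q,L)[0]-P)*10,(fk(q,L)[1].inv()*T).as_rotvec()*3,reg*(q-qr)]
    s=least_squares(f,np.clip(q0,lo+.01,hi-.01),bounds=(lo,hi)); return s.x,abs(s.fun[:6]).max()
def step(q,P,T,lam=.02):  # min-norm local IK, several iterations
    for _ in range(8):
        p,t=fk(q,L); e=np.r_[P-p,(T*t.inv()).as_rotvec()*.3]
        J=np.zeros((6,7))
        for i in range(7):
            d=np.zeros(7);d[i]=1e-5; p2,t2=fk(q+d,L); J[:,i]=np.r_[(p2-p)/1e-5,(t2*t.inv()).as_rotvec()*.3/1e-5]
        q=np.clip(q+J.T@np.linalg.solve(J@J.T+1e-4*np.eye(6),e),lo,hi)
    return q,np.linalg.norm(e)
E
python3 - <<'E'
from plan import *
q0=get_state()["q"]; 
P0,T0=fk(q0,L)
C=np.array([.53,-.19,.32])
tz=lambda v: v/np.linalg.norm(v)
# end orientation candidates (roll) ; orbit: tilt direction az a (world), tilt angle th from vertical; yaw about axis r
def ori(az,th,yaw): return R.from_rotvec(th*np.array([-np.sin(az),np.cos(az),0])*-1)*R.from_euler('z',yaw)*R.from_rotvec([np.pi,0,0])
# tool z=(sin th cos az, ...,-cos th)
print(ori(.12,.611,.12).as_matrix()[:,2],-n)
for side in (1,-1):
  for yend in (.12,.12+1,.12-1,.12+1.8,.12-1.8):
    q=q0.copy(); log=[];bad=0
    # 1: straighten to vertical & go to C, 2: tilt sideways, 3: orbit to forward
    K=[(P0,.12,.5,.12)]
    seq=[]
    for s in np.linspace(0,1,12): seq.append((P0*(1-s)+C*s,.12,.55*(1-s),.12))
    for s in np.linspace(0,1,12): seq.append((C,.12+side*1.57,.6*s,.12+(yend-.12)*s*.5))
    for s in np.linspace(0,1,14): seq.append((C,.12+side*1.57*(1-s),.611,.12+(yend-.12)*(.5+.5*s)))
    G=ball+.1245*n
    for s in np.linspace(0,1,12): seq.append((C*(1-s)+G*s,.12,.611,yend))
    for s in np.linspace(0,1,6): seq.append((G-.042*n*s,.12,.611,yend))
    for i,(P,az,th,yw) in enumerate(seq):
        q,e=step(q,P,ori(az,th,yw)); bad=max(bad,e)
        if i in (11,23,37,49,55): log.append(q.round(2))
    print(side,round(yend,2),"err",bad.round(4)); 
    for l in log: print("   ",l)
E
```

```text
[ 0.56956123  0.06867732 -0.81907474] [ 0.56956123  0.06867732 -0.81907474]
1 0.12 err 0.379
    [-0.06  0.57  0.55  1.69 -0.35  0.98 -0.84]
    [ 0.36  0.75  0.32  1.45 -0.64  1.47 -0.58]
    [ 0.75  0.42 -0.46  2.15 -1.    0.12 -0.1 ]
    [ 1.2   0.68 -1.17  2.45 -1.    0.04 -0.04]
    [ 1.27  0.52 -0.93  2.39 -0.89  0.04 -0.02]
1 1.12 err 0.379
    [-0.06  0.57  0.55  1.69 -0.35  0.98 -0.84]
    [ 0.43  0.73  0.18  1.44 -0.57  1.43 -0.15]
    [ 0.75  0.42 -0.46  2.15 -1.    0.12  0.9 ]
    [ 1.2   0.68 -1.17  2.45 -1.    0.04  0.96]
    [ 1.27  0.52 -0.93  2.39 -0.89  0.04  0.98]
1 -0.88 err 0.379
    [-0.06  0.57  0.55  1.69 -0.35  0.98 -0.84]
    [ 0.29  0.77  0.45  1.45 -0.7   1.52 -1.01]
    [ 0.75  0.42 -0.46  2.15 -1.    0.12 -1.1 ]
    [ 1.2   0.68 -1.17  2.45 -1.    0.04 -1.04]
    [ 1.27  0.52 -0.93  2.39 -0.89  0.04 -1.02]
1 1.92 err 0.379
    [-0.06  0.57  0.55  1.69 -0.35  0.98 -0.84]
    [ 0.49  0.73  0.06  1.44 -0.51  1.41  0.19]
    [ 0.78  0.43 -0.5   2.15 -0.86  0.1   1.56]
    [ 1.2   0.68 -1.17  2.45 -1.    0.04  1.76]
    [ 1.27  0.52 -0.93  2.39 -0.89  0.04  1
[... 858 characters left out ...]
6  0.77  1.1   1.93 -0.19  0.58 -1.59]
    [ 0.83  0.44 -0.57  2.15 -0.56  0.08 -1.54]
    [ 1.08  0.64 -1.01  2.45 -0.78  0.04 -1.3 ]
    [ 1.26  0.63 -1.06  2.42 -0.96  0.04 -1.  ]
-1 1.92 err 0.1252
    [-0.06  0.57  0.55  1.69 -0.35  0.98 -0.84]
    [-0.51  0.62  0.74  1.92  0.31  0.62 -0.7 ]
    [ 0.99  0.49 -0.82  2.13  0.82  0.13 -0.11]
    [ 1.08  0.8  -1.19  2.46  2.18  0.63 -1.48]
    [ 1.01  0.91 -1.16  2.44  2.23  0.72 -1.49]
-1 -1.68 err 0.379
    [-0.06  0.57  0.55  1.69 -0.35  0.98 -0.84]
    [-0.68  0.81  1.19  1.93 -0.34  0.59 -1.83]
    [ 0.75  0.42 -0.46  2.15 -1.    0.12 -1.9 ]
    [ 1.2   0.68 -1.17  2.45 -1.    0.04 -1.84]
    [ 1.27  0.52 -0.93  2.39 -0.89  0.04 -1.82]
```

```bash
cat > orb.py <<'E'
from plan import *
def ori(az,th,yaw): return R.from_rotvec(th*np.array([-np.sin(az),np.cos(az),0])*-1)*R.from_euler('z',yaw)*R.from_rotvec([np.pi,0,0])
G=ball+.1245*n
def run(q,P0,C,side,tho,yend,rep=0):
    seq=[]
    for s in np.linspace(0,1,14): seq.append((P0*(1-s)+C*s,.12,.55*(1-s),.12))
    for s in np.linspace(0,1,16): seq.append((C,.12+side,tho*s,.12+(yend-.12)*s*.5))
    for s in np.linspace(0,1,20): seq.append((C,.12+side*(1-s),tho,.12+(yend-.12)*(.5+.5*s)))
    for s in np.linspace(0,1,16): seq.append((C*(1-s)+G*s,.12,tho+(.611-tho)*s,yend))
    for s in np.linspace(0,1,6): seq.append((G-.042*n*s,.12,.611,yend))
    log=[];E=[]
    for i,(P,az,th,yw) in enumerate(seq):
        q,e=step(q,P,ori(az,th,yw)); E.append(e)
        if i in (13,21,29,39,49,57,65,71): log.append(q.round(2))
    return E,log
E
python3 - <<'E'
from orb import *
q0=get_state()["q"]; P0,_=fk(q0,L); out=[]
for C in ([.53,-.19,.32],[.58,-.2,.36]):
  for side in (-1.57,-2.2):
    for tho in (.9,1.15):
      for y in (.12,.8,1.5,2.2):
        E,lg=run(q0,P0,np.array(C),side,tho,y); out.append((max(E[14:]),max(E[60:]),C,side,tho,y,lg))
out.sort(key=lambda t:t[0])
for o in out[:5]: print(np.round(o[0],4),np.round(o[1],4),o[2:6])
for l in out[0][6]: print(l)
E
```

```text
0.0 0.0 ([0.58, -0.2, 0.36], -2.2, 0.9, 2.2)
0.0058 0.0 ([0.53, -0.19, 0.32], -2.2, 0.9, 2.2)
0.0164 0.0 ([0.58, -0.2, 0.36], -2.2, 1.15, 1.5)
0.02 0.0 ([0.58, -0.2, 0.36], -2.2, 1.15, 2.2)
0.0935 0.0016 ([0.53, -0.19, 0.32], -2.2, 1.15, 2.2)
[-0.03  0.61  0.53  1.48 -0.33  1.14 -0.89]
[-0.22  0.7   0.57  1.41  0.05  1.23 -0.73]
[-0.35  0.87  0.56  1.34  0.4   1.42 -0.43]
[-0.69  0.67  0.94  2.1   1.22  0.24 -1.08]
[ 0.95  0.5  -0.69  2.18  3.68  0.27 -2.63]
[ 0.79  0.5  -0.5   2.33  3.56  0.34 -2.53]
[ 0.58  0.58 -0.29  2.49  3.4   0.47 -2.4 ]
[ 0.51  0.68 -0.25  2.47  3.36  0.55 -2.37]
```

```bash
cat > rows.py <<'E'
from orb import *
def rows(wps):  # wps: list of (P,Rot); print rows from the measured pose
    s=get_state(); p=s["tool_pos"]; t=R.from_quat(s["eef_rot"]); o=[]
    for P,T in wps:
        d=np.round(t.inv().apply(P-p),4); w=np.round((t.inv()*T).as_rotvec(),3)
        o.append("-1 "+" ".join("%g"%v for v in np.r_[d,w])); p=p+t.apply(d); t=t*R.from_rotvec(w)
        if max(abs(d))>.0417 or np.linalg.norm(w)>.124: print("BIG",len(o),d,np.linalg.norm(w))
    print(";".join(o)); print("q",s["q"].round(2))
def toward(P,T,N):
    from scipy.spatial.transform import Slerp
    s=get_state(); p=s["tool_pos"]; t=R.from_quat(s["eef_rot"]); S=Slerp([0,1],R.concatenate([t,T]))
    return [(p+(P-p)*k/N,S(k/N)) for k in range(1,N+1)]
E
python3 - <<'E'
from rows import *
q0=get_state()["q"]; P0,_=fk(q0,L); out=[]
for C in ([.58,-.2,.36],[.6,-.15,.36],[.56,-.15,.36]):
  for side in (-1.9,-2.2,-2.5):
    for tho in (.8,.9,1.):
      for y in (1.5,1.8,2.1):
        E,lg=run(q0,P0,np.array(C),side,tho,y)
        mg=min(np.minimum(l-lo,hi-l).min() for l in lg); out.append((max(E[14:]),-mg,C,side,tho,y,lg))
ok=[o for o in out if o[0]<.003]; ok.sort(key=lambda t:t[1])
for o in ok[:6]: print(np.round(o[:2],4),o[2:6])
if ok:
    for l in ok[0][6]: print(l)
    rows(toward(np.array(ok[0][2]),ori(.12,0,.12),10))
E
```

```text
[ 0.   -0.07] ([0.56, -0.15, 0.36], -2.5, 0.8, 2.1)
[ 0.   -0.02] ([0.6, -0.15, 0.36], -2.5, 0.9, 2.1)
[ 0.0007 -0.    ] ([0.58, -0.2, 0.36], -2.2, 0.9, 2.1)
[ 0.0005 -0.    ] ([0.58, -0.2, 0.36], -2.5, 0.9, 2.1)
[ 0.0004 -0.    ] ([0.6, -0.15, 0.36], -2.2, 0.9, 2.1)
[-0.14  0.56  0.55  1.58 -0.32  1.09 -0.95]
[-0.23  0.68  0.53  1.4  -0.02  1.34 -0.75]
[-0.27  0.86  0.46  1.22  0.25  1.65 -0.37]
[-0.61  0.55  0.6   1.99  0.86  0.63 -0.8 ]
[ 0.88  0.42 -0.73  2.21  3.29  0.15 -2.47]
[ 0.78  0.48 -0.59  2.34  3.27  0.27 -2.41]
[ 0.67  0.59 -0.44  2.49  3.22  0.44 -2.32]
[ 0.6   0.69 -0.4   2.46  3.18  0.53 -2.29]
-1 0.013 -0.0049 -0.0024 -0.005 -0.056 0.002;-1 0.0129 -0.0049 -0.0031 -0.004 -0.056 0.002;-1 0.0127 -0.0049 -0.0039 -0.005 -0.056 0.002;-1 0.0124 -0.005 -0.0046 -0.004 -0.056 0.002;-1 0.0121 -0.0049 -0.0053 -0.005 -0.056 0.002;-1 0.0118 -0.0049 -0.006 -0.004 -0.056 0.003;-1 0.0115 -0.005 -0.0067 -0.005 -0.056 0.002;-1 0.011 -0.0049 -0.0073 -0.005 -0.056 0.002;-1 0.0106 -0.0049 -0.0079 -0.004 -0.056 0.002;-1 0.0101 -0.0049 -0.0086 -0.005 -0.056 0.002
q [ 1.    0.52 -0.66  2.24 -1.    0.04  0.04]
```

```bash
python3 -m inch '-1 .013 -.005 -.0024 -.005 -.056 .002;-1 .013 -.005 -.003 -.005 -.056 .002;-1 .0127 -.005 -.004 -.005 -.056 .002;-1 .0124 -.005 -.0046 -.004 -.056 .002;-1 .012 -.005 -.0053 -.005 -.056 .002;-1 .012 -.005 -.006 -.004 -.056 .002;-1 .0115 -.005 -.0067 -.005 -.056 .002;-1 .011 -.005 -.0073 -.005 -.056 .002;-1 .0106 -.005 -.008 -.004 -.056 .002;-1 .01 -.005 -.0086 -.005 -.056 .002;-1 0 0 0 0 0 0;-1 0 0 0 0 0 0' && python3 - <<'E'
from rows import *
s=get_state();q0=s["q"];P0=s["tool_pos"]
# re-optimise the remaining path from here
C=P0.copy(); out=[]
for side in (-2.2,-2.5,-2.8,-3.0):
  for tho in (.7,.8,.9):
    for y in (1.5,1.8,2.1,2.4):
        E,lg=run(q0,P0,C,side,tho,y); mg=min(np.minimum(l-lo,hi-l).min() for l in lg); out.append((max(E[14:]),-mg,side,tho,y,lg))
ok=[o for o in out if o[0]<.003]; ok.sort(key=lambda t:t[1])
for o in ok[:4]: print(np.round(o[:2],4),o[2:5])
b=(ok or sorted(out,key=lambda t:t[0]))[0]; side,tho,y=b[2:5]; print(b[:5])
for l in b[5]: print(l)
rows([(C,ori(.12+side,tho*k/12,.12+(y-.12)*.5*k/12)) for k in range(1,13)])
E
```

```text
clock: 13.72
tool_pos: [0.5456, -0.1564, 0.3465]
eef_rot: [0.997, 0.065, 0.034, -0.008]
contact_force: [-0.4, 0.3, -3.9]
opening: 0.35
finger_force: 59.9
[ 0.   -0.07] (-2.2, 0.8, 2.1)
[ 0.   -0.07] (-2.2, 0.8, 2.4)
[ 0.   -0.07] (-2.5, 0.8, 2.1)
[ 0.   -0.07] (-2.5, 0.8, 2.4)
(np.float64(1.5012917951357416e-08), np.float64(-0.06999999999999984), -2.2, 0.8, 2.1)
[-0.09  0.54  0.48  1.64 -0.28  1.04 -0.97]
[-0.27  0.62  0.51  1.56  0.07  1.15 -0.84]
[-0.38  0.78  0.48  1.48  0.38  1.36 -0.57]
[-0.66  0.54  0.71  2.14  1.11  0.41 -1.08]
[ 0.88  0.43 -0.69  2.26  3.4   0.2  -2.55]
[ 0.76  0.48 -0.54  2.37  3.35  0.3  -2.48]
[ 0.64  0.59 -0.39  2.49  3.28  0.45 -2.38]
[ 0.57  0.69 -0.35  2.47  3.24  0.53 -2.35]
BIG 1 [0. 0. 0.] 0.14669014963520896
-1 0 0 0 -0.061 -0.111 -0.074;-1 0 0 0 -0.049 -0.045 -0.083;-1 0 0 0 -0.045 -0.05 -0.082;-1 0 0 0 -0.04 -0.053 -0.083;-1 0 0 0 -0.036 -0.056 -0.082;-1 0 0 0 -0.032 -0.059 -0.083;-1 0 0 0 -0.026 -0.061 -0.082;-1 0 0 0 -0.021 -0.063 -0.083;-1 0 0 0 -0.016 -0.065 -0.082;-1 0 0 0 -0.01 -0.066 -0.082;-1 0 0 0 -0.005 -0.067 -0.083;-1 0 0 0 0 -0.066 -0.082
q [-0.07  0.51  0.47  1.68 -0.32  0.96 -0.92]
```

```bash
python3 -m inch '-1 0 0 0 -.01 -.066 0;-1 0 0 0 -.051 -.045 -.074;-1 0 0 0 -.049 -.045 -.083;-1 0 0 0 -.045 -.05 -.082;-1 0 0 0 -.04 -.053 -.083;-1 0 0 0 -.036 -.056 -.082;-1 0 0 0 -.032 -.059 -.083;-1 0 0 0 -.026 -.061 -.082;-1 0 0 0 -.021 -.063 -.083;-1 0 0 0 -.016 -.065 -.082;-1 0 0 0 -.01 -.066 -.082;-1 0 0 0 -.005 -.067 -.083;-1 0 0 0 0 -.066 -.082;-1 0 0 0 0 0 0' && python3 - <<'E'
from rows import *
s=get_state();q=s["q"];P0=s["tool_pos"]; side,tho,y=-2.2,.8,2.1
w=[(P0,ori(.12+side*(1-k/18),tho,.12+(y-.12)*(.5+.5*k/18))) for k in range(1,19)]
qs=q
for i,(P,T) in enumerate(w):
    qn,e=step(qs,P,T); print(i+1,qn.round(2),round(e,4),abs(qn-qs).max().round(2)); qs=qn
rows(w)
E
```

```text
clock: 14.88
tool_pos: [0.5442, -0.1558, 0.3431]
eef_rot: [0.782, 0.488, -0.342, 0.185]
contact_force: [0.2, 1.1, -4.0]
opening: 0.351
finger_force: 59.8
1 [-0.42  0.75  0.49  1.57  0.43  1.25 -0.61] 0.0 0.1
2 [-0.46  0.72  0.5   1.65  0.48  1.15 -0.64] 0.0 0.1
3 [-0.49  0.68  0.51  1.73  0.54  1.04 -0.69] 0.0 0.1
4 [-0.53  0.65  0.53  1.81  0.61  0.94 -0.73] 0.0 0.11
5 [-0.56  0.62  0.55  1.89  0.69  0.83 -0.79] 0.0 0.11
6 [-0.59  0.59  0.58  1.97  0.78  0.71 -0.85] 0.0 0.11
7 [-0.62  0.57  0.63  2.04  0.89  0.59 -0.93] 0.0 0.12
8 [-0.65  0.56  0.69  2.11  1.02  0.46 -1.02] 0.0 0.13
9 [-0.7   0.56  0.8   2.18  1.22  0.31 -1.17] 0.0 0.19
10 [-0.72  0.56  0.89  2.24  1.71  0.17 -1.61] 0.0 0.5
11 [-0.54  0.45  0.62  2.29  1.99  0.3  -1.83] 0.0 0.28
12 [-0.36  0.4   0.42  2.32  2.21  0.36 -1.97] 0.0 0.22
13 [-0.17  0.37  0.24  2.35  2.43  0.38 -2.09] 0.0 0.21
14 [ 0.02  0.35  0.07  2.36  2.64  0.39 -2.21] 0.0 0.21
15 [ 0.23  0.35 -0.1   2.36  2.85  0.37 -2.31] 0.0 0.21
16 [ 0.44  0.36 -0.28  2.34  3.06  0.34 -2.41] 0.0 0.21
17 [ 0.65  0.38 -0.47  2.31  3.26  0.29 -2.5 ] 0.0 0.21
18 [ 0.86  0.43 -0.67  2.27  3.43  0.22 -2.58] 0.0 0.21
-1 0 0 0 -0.093 -0.004 -0.009;-1 0 0 0 -0.088 0.004 -0.018;-1 0 0 0 -0.087 0.011 -0.018;-1 0 0 0 -0.086 0.016 -0.018;-1 0 0 0 -0.085 0.022 -0.018;-1 0 0 0 -0.083 0.028 -0.018;-1 0 0 0 -0.081 0.033 -0.018;-1 0 0 0 -0.079 0.039 -0.018;-1 0 0 0 -0.076 0.043 -0.018;-1 0 0 0 -0.073 0.049 -0.018;-1 0 0 0 -0.069 0.054 -0.018;-1 0 0 0 -0.066 0.058 -0.018;-1 0 0 0 -0.061 0.062 -0.018;-1 0 0 0 -0.058 0.066 -0.018;-1 0 0 0 -0.052 0.071 -0.018;-1 0 0 0 -0.048 0.073 -0.018;-1 0 0 0 -0.043 0.076 -0.018;-1 0 0 0 -0.038 0.08 -0.018
q [-0.37  0.78  0.48  1.48  0.37  1.35 -0.56]
```

```bash
python3 -m inch '-1 0 0 0 -.093 -.004 -.009;-1 0 0 0 -.088 .004 -.018;-1 0 0 0 -.087 .011 -.018;-1 0 0 0 -.086 .016 -.018;-1 0 0 0 -.085 .022 -.018;-1 0 0 0 -.083 .028 -.018;-1 0 0 0 -.081 .033 -.018;-1 0 0 0 -.079 .039 -.018;-1 0 0 0 -.038 .022 -.009;-1 0 0 0 -.038 .022 -.009;-1 0 0 0 -.0145 .01 -.0036;-1 0 0 0 -.0145 .01 -.0036;-1 0 0 0 -.0145 .01 -.0036;-1 0 0 0 -.0145 .01 -.0036;-1 0 0 0 -.0145 .01 -.0036;-1 0 0 0 0 0 0' && cat > st3.py <<'E'
from rows import *
import sys
s=get_state();q=s["q"];P0=np.array([.545,-.157,.345]); side,tho,y=-2.2,.8,2.1; f0=float(sys.argv[1]); N=int(sys.argv[2])
F=np.linspace(f0,1,N+1)[1:]
w=[(P0,ori(.12+side*(1-k),tho,.12+(y-.12)*(.5+.5*k))) for k in F]
print("angle to path",(R.from_quat(s["eef_rot"]).inv()*ori(.12+side*(1-f0),tho,.12+(y-.12)*(.5+.5*f0))).as_rotvec().round(3))
qs=q
for i,(P,T) in enumerate(w):
    qn,e=step(qs,P,T); print(i+1,qn.round(2),round(e,4),abs(qn-qs).max().round(2)); qs=qn
rows(w)
E
python3 st3.py .555 16
```

```text
clock: 16.22
tool_pos: [0.5418, -0.1592, 0.3461]
eef_rot: [0.625, 0.676, -0.045, 0.388]
contact_force: [-0.1, -0.5, -3.4]
opening: 0.347
finger_force: 59.8
angle to path [-0.     0.002 -0.009]
1 [-0.63  0.49  0.74  2.26  1.85  0.25 -1.71] 0.0 0.11
2 [-0.54  0.45  0.62  2.28  1.98  0.3  -1.81] 0.0 0.13
3 [-0.45  0.42  0.52  2.3   2.09  0.33 -1.88] 0.0 0.11
4 [-0.36  0.4   0.42  2.32  2.2   0.35 -1.95] 0.0 0.11
5 [-0.26  0.38  0.33  2.33  2.31  0.37 -2.02] 0.0 0.11
6 [-0.17  0.36  0.24  2.34  2.42  0.38 -2.08] 0.0 0.11
7 [-0.07  0.35  0.15  2.35  2.52  0.38 -2.14] 0.0 0.11
8 [ 0.03  0.35  0.06  2.35  2.63  0.38 -2.19] 0.0 0.11
9 [ 0.13  0.34 -0.02  2.35  2.73  0.37 -2.25] 0.0 0.11
10 [ 0.24  0.34 -0.11  2.35  2.84  0.37 -2.3 ] 0.0 0.11
11 [ 0.35  0.35 -0.2   2.34  2.95  0.35 -2.35] 0.0 0.11
12 [ 0.45  0.36 -0.29  2.33  3.05  0.33 -2.4 ] 0.0 0.11
13 [ 0.56  0.37 -0.39  2.32  3.15  0.31 -2.44] 0.0 0.11
14 [ 0.67  0.38 -0.49  2.3   3.24  0.28 -2.48] 0.0 0.11
15 [ 0.78  0.41 -0.59  2.28  3.32  0.25 -2.52] 0.0 0.11
16 [ 0.88  0.43 -0.69  2.26  3.4   0.21 -2.54] 0.0 0.1
-1 0.0026 0.0028 0.0011 -0.035 0.028 -0.018;-1 0 -0 -0 -0.034 0.028 -0.009;-1 0 -0 -0 -0.034 0.028 -0.009;-1 0 -0 -0 -0.032 0.03 -0.009;-1 0 -0 -0 -0.032 0.03 -0.009;-1 0 -0 -0 -0.03 0.032 -0.009;-1 0 -0 -0 -0.029 0.033 -0.009;-1 0 -0 -0 -0.028 0.034 -0.009;-1 0 -0 -0 -0.027 0.034 -0.009;-1 0 -0 -0 -0.026 0.036 -0.009;-1 0 -0 -0 -0.025 0.036 -0.009;-1 0 -0 -0 -0.023 0.037 -0.009;-1 0 -0 -0 -0.022 0.038 -0.009;-1 0 -0 -0 -0.021 0.039 -0.009;-1 0 0 -0 -0.019 0.039 -0.009;-1 0 0 -0 -0.018 0.04 -0.009
q [-0.68  0.54  0.85  2.25  1.73  0.2  -1.63]
```

The wrist has flipped as simulated. Continuing the orbit.

```bash
python3 -m inch '-1 .0026 .0028 .0011 -.035 .028 -.018;-1 0 0 0 -.034 .028 -.009;-1 0 0 0 -.034 .028 -.009;-1 0 0 0 -.032 .03 -.009;-1 0 0 0 -.032 .03 -.009;-1 0 0 0 -.03 .032 -.009;-1 0 0 0 -.029 .033 -.009;-1 0 0 0 -.028 .034 -.009;-1 0 0 0 -.027 .034 -.009;-1 0 0 0 -.026 .036 -.009;-1 0 0 0 -.025 .036 -.009;-1 0 0 0 -.023 .037 -.009;-1 0 0 0 -.022 .038 -.009;-1 0 0 0 -.021 .039 -.009;-1 0 0 0 -.019 .039 -.009;-1 0 0 0 -.018 .04 -.009;-1 0 0 0 0 0 0' && python3 - <<'E'
from rows import *
s=get_state();q=s["q"]; G=ball+.1345*n
for y in (2.1,1.8,1.5):
    w=toward(G,ori(.12,.611,y),12); qs=q;E=0;m=0
    for P,T in w: qn,e=step(qs,P,T);E=max(E,e);m=max(m,abs(qn-qs).max());qs=qn
    tip=[ (P+T.apply([0,0,.1025])).round(3)[2] for P,T in w]
    qf,e=step(qs,ball+.0825*n,ori(.12,.611,y)); print(y,E.round(4),m.round(2),qs.round(2),qf.round(2),e.round(4),min(tip))
rows(toward(G,ori(.12,.611,2.1),12))
E
```

```text
clock: 17.63
tool_pos: [0.5455, -0.1611, 0.344]
eef_rot: [0.46, 0.799, 0.229, 0.312]
contact_force: [0.5, -1.3, -3.8]
opening: 0.348
finger_force: 59.8
2.1 0.0 0.02 [ 0.67  0.56 -0.41  2.49  3.28  0.43 -2.39] [ 0.58  0.69 -0.35  2.46  3.24  0.53 -2.34] 0.0 0.14
1.8 0.0 0.02 [ 0.72  0.57 -0.49  2.49  3.17  0.41 -2.58] [ 0.63  0.69 -0.43  2.46  3.13  0.52 -2.54] 0.0 0.14
1.5 0.0004 0.05 [ 0.81  0.59 -0.64  2.48  2.95  0.41 -2.66] [ 0.72  0.72 -0.59  2.46  2.93  0.52 -2.63] 0.0 0.14
-1 0.0066 -0.0104 0.0019 0.014 0.007 -0;-1 0.0066 -0.0103 0.0021 0.014 0.006 -0;-1 0.0066 -0.0103 0.0023 0.013 0.007 -0;-1 0.0066 -0.0102 0.0025 0.014 0.007 -0;-1 0.0066 -0.0103 0.0027 0.014 0.006 -0;-1 0.0066 -0.0101 0.0028 0.014 0.007 -0;-1 0.0065 -0.0102 0.0031 0.014 0.006 -0.001;-1 0.0065 -0.0101 0.0032 0.014 0.007 0;-1 0.0065 -0.01 0.0034 0.013 0.007 0;-1 0.0065 -0.01 0.0036 0.014 0.006 0;-1 0.0064 -0.01 0.0038 0.014 0.007 0;-1 0.0065 -0.0099 0.0039 0.014 0.007 0
q [ 0.88  0.44 -0.68  2.26  3.39  0.2  -2.53]
```

```bash
python3 -m inch '-1 .0066 -.0104 .0019 .014 .007 0;-1 .0066 -.0103 .0021 .014 .006 0;-1 .0066 -.0103 .0023 .013 .007 0;-1 .0066 -.0102 .0025 .014 .007 0;-1 .0066 -.0103 .0027 .014 .006 0;-1 .0066 -.0101 .0028 .014 .007 0;-1 .0065 -.0102 .0031 .014 .006 0;-1 .0065 -.0101 .0032 .014 .007 0;-1 .0065 -.01 .0034 .013 .007 0;-1 .0065 -.01 .0036 .014 .006 0;-1 .0064 -.01 .0038 .014 .007 0;-1 .0065 -.0099 .0039 .014 .007 0;-1 0 0 0 0 0 0;-1 0 0 0 0 0 0' && python3 chk.py k2
```

```text
clock: 18.8
tool_pos: [0.4611, -0.1431, 0.2244]
eef_rot: [0.47, 0.829, 0.182, 0.242]
contact_force: [1.0, 0.4, -4.1]
opening: 0.35
finger_force: 59.8
[ 0.66  0.57 -0.41  2.5   3.29  0.44 -2.38]
ball from seat, tool [-0.0032 -0.0058  0.0383] ang 0.006735356288446995 n in tool [ 0.003  0.006 -1.   ]
scene seat,mouth,behind,ball,hex [[240.0, 243.0], [241.4, 247.1], [237.9, 236.8], [243.6, 263.9], [245.2, 268.8]]
origin 201 223
wrist seat,mouth,behind,ball,hex [[319.2, 240.0], [319.2, 236.4], [319.3, 245.7], [311.9, 228.5], [312.1, 225.3]]
origin 275 204
```

View pics/k2.png

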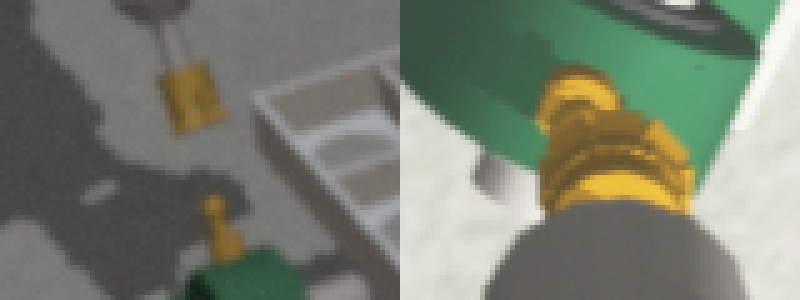

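The scene view (left) shows the coupler at about (240,243) lined up over the ball at (243,263.5), and the wrist view (right) agrees to about 1 mm. I apply the lateral correction, then advance to 12 mm.

```bash
python3 -m inch '-1 -.0016 -.003 0 0 0 0;-1 -.0016 -.0028 0 0 0 0;-1 0 0 0 0 0 0;-1 0 0 .01 0 0 0;-1 0 0 .01 0 0 0;-1 0 0 .006 0 0 0;-1 0 0 0 0 0 0;-1 0 0 0 0 0 0;-1 0 0 0 0 0 0' && python3 chk.py k3 && python3 - <<'E'
import numpy as np,cv2
# brass coupler + nipple pixels in the scene view
im=np.load("cscene.npz")["im"]; h=cv2.cvtColor(im,cv2.COLOR_RGB2HSV).astype(int)
b=(h[...,0]>10)&(h[...,0]<30)&(h[...,1]>110); 
for v in range(238,276):
    u=np.where(b[v,225:260])[0]
    if len(u): print(v,225+u.min(),225+u.max(),end=" | ")
E
```

```text
clock: 19.65
tool_pos: [0.4734, -0.1466, 0.2012]
eef_rot: [0.47, 0.829, 0.182, 0.242]
contact_force: [-0.2, -0.5, -4.0]
opening: 0.348
finger_force: 59.8
[ 0.63  0.64 -0.38  2.49  3.27  0.5  -2.35]
ball from seat, tool [ 0.     -0.0003  0.0126] ang 0.00688532233302979 n in tool [ 0.003  0.006 -1.   ]
scene seat,mouth,behind,ball,hex [[241.4, 257.4], [242.8, 261.5], [239.3, 251.2], [243.6, 263.9], [245.2, 268.8]]
origin 202 230
wrist seat,mouth,behind,ball,hex [[320.3, 240.6], [320.2, 237.1], [320.3, 246.4], [319.8, 235.1], [319.7, 231.3]]
origin 280 207
251 240 243 | 252 236 243 | 253 235 243 | 254 235 244 | 255 235 244 | 256 236 245 | 257 236 245 | 258 236 245 | 259 237 246 | 260 237 246 | 261 237 245 | 262 237 245 | 263 237 245 | 264 241 245 | 265 242 245 | 266 242 245 | 267 243 246 | 268 243 246 | 269 243 248 | 270 243 248 | 271 243 249 | 272 243 249 | 273 243 249 | 274 244 248 |
```

In the scene view, coupler and nipple share the same −0.8 px offset, so they are aligned. Pressing on in small steps.

```bash
python3 -m inch '-1 0 0 .004 0 0 0;-1 0 0 .003 0 0 0;-1 0 0 .003 0 0 0;-1 0 0 .002 0 0 0;-1 0 0 0 0 0 0' && for i in 1; do python3 -m inch '-1 0 0 .002 0 0 0;-1 0 0 .002 0 0 0;-1 0 0 0 0 0 0'; python3 -m inch '-1 0 0 .002 0 0 0;-1 0 0 .002 0 0 0;-1 0 0 0 0 0 0'; done; python3 chk.py k4
```

```text
clock: 20.17
tool_pos: [0.4804, -0.1457, 0.1913]
eef_rot: [0.47, 0.829, 0.182, 0.242]
contact_force: [-0.4, 1.3, -5.2]
opening: 0.349
finger_force: 60.0
clock: 20.42
tool_pos: [0.4823, -0.1456, 0.1883]
eef_rot: [0.47, 0.829, 0.182, 0.242]
contact_force: [-5.9, 0.7, 4.5]
opening: 0.35
finger_force: 60.0
clock: 20.67
tool_pos: [0.4844, -0.1453, 0.1852]
eef_rot: [0.47, 0.829, 0.182, 0.242]
contact_force: [-5.3, 0.5, 7.0]
opening: 0.345
finger_force: 60.0
[ 0.6   0.68 -0.36  2.48  3.25  0.54 -2.34]
ball from seat, tool [ 0.0001 -0.0001 -0.0069] ang 0.006624059059607084 n in tool [ 0.002  0.006 -1.   ]
scene seat,mouth,behind,ball,hex [[244.8, 267.4], [246.2, 271.6], [242.7, 261.3], [243.6, 263.9], [245.2, 268.8]]
origin 204 235
wrist seat,mouth,behind,ball,hex [[320.3, 241.0], [320.3, 237.4], [320.4, 246.8], [320.2, 244.1], [320.1, 239.7]]
origin 280 212
```

```bash
f() { grep -E 'force|tool_pos'; }; python3 -m inch '-1 0 0 .0015 0 0 0;-1 0 0 0 0 0 0' | f; python3 -m inch '-1 0 0 .0015 0 0 0;-1 0 0 0 0 0 0' | f; python3 -m inch '-1 0 0 .001 0 0 0;-1 0 0 0 0 0 0' | f; python3 -m inch '-1 0 0 .001 0 0 0;-1 0 0 0 0 0 0'|f; python3 - <<'E'
from h import *
im,d=snapshot("scene"); h=cv2.cvtColor(im,cv2.COLOR_RGB2HSV).astype(int)
b=(h[...,0]>10)&(h[...,0]<30)&(h[...,1]>110)
for v in range(245,278):
    u=np.where(b[v,225:260])[0]
    if len(u): print(v,225+u.min(),225+u.max(),end=" | ")
E
```

```text
tool_pos: [0.4852, -0.1452, 0.1841]
contact_force: [-6.8, 0.6, 6.4]
finger_force: 60.0
tool_pos: [0.486, -0.1451, 0.1829]
contact_force: [-7.4, 0.9, 6.4]
finger_force: 60.0
tool_pos: [0.4866, -0.145, 0.1821]
contact_force: [-8.2, -0.4, 8.5]
finger_force: 60.0
tool_pos: [0.4871, -0.1449, 0.1814]
contact_force: [-7.0, -0.5, 7.9]
finger_force: 60.0
257 244 245 | 258 241 245 | 259 238 246 | 260 238 246 | 261 238 247 | 262 238 247 | 263 238 247 | 264 239 248 | 265 238 248 | 266 239 249 | 267 239 249 | 268 239 248 | 269 240 248 | 270 240 248 | 271 242 249 | 272 243 249 | 273 243 249 | 274 244 248 |
```

Axial force is 13.7 N, and the pixel geometry puts the mouth more than 8 mm past the ball centre, so the coupler looks seated. The jaws yield by 14 N at most, so I push slightly further to be sure.

```bash
cat > ax.py <<'E'
from ik import *
s=get_state(); A=R.from_quat(s["eef_rot"]).as_matrix()
print("t",s["clock"],"axial",round(float((s["contact_force"]-[0,0,-4])@n),1),"beyond seat mm",round(float(-((A.T@(ball-s["tool_pos"]))[2]-.0945)*1000),1),"grip",s["finger_force"],s["opening"])
E
for i in 1 2; do python3 -m inch '-1 0 0 .001 0 0 0;-1 0 0 0 0 0 0;-1 0 0 0 0 0 0' >/dev/null; python3 ax.py; done; python3 -m inch '-1 0 0 .001 0 0 0;-1 0 0 0 0 0 0;-1 0 0 0 0 0 0' >/dev/null; python3 ax.py
```

```text
t 21.7333 axial 13.7 beyond seat mm 12.5 grip 59.98383010737598 0.35317507274639415
t 21.9833 axial 15.4 beyond seat mm 13.4 grip 59.983713403344154 0.3512145322756923
t 22.2333 axial 15.8 beyond seat mm 14.4 grip 59.983814153820276 0.35152313679331126
```

It follows the spring line smoothly to 14.4 mm without an early stop, so the ball is seated. I back off 1 mm, settle, check the tray and hand in.

```bash
python3 -m inch '-1 0 0 -.001 0 0 0;-1 0 0 0 0 0 0;-1 0 0 0 0 0 0;-1 0 0 0 0 0 0;-1 0 0 0 0 0 0;-1 0 0 0 0 0 0' && python3 ax.py && python3 - <<'E'
from h import *
m=camera_model("scene"); im,d=snapshot("scene"); P=cloud(d,m)
h=cv2.cvtColor(im,cv2.COLOR_RGB2HSV).astype(int)
xd=np.array([np.cos(.12),np.sin(.12)]); yd=np.array([-xd[1],xd[0]]); o=np.array([.5444,-.002])
tx=(P[...,:2]-o)@xd; ty=(P[...,:2]-o)@yd; z=P[...,2]
k=(abs(tx)<.085)&(ty>-.09)&(ty<.07)&(z>.084)&(z<.1)&(h[...,1]<60)
A=np.c_[tx[k],ty[k],np.ones(k.sum())]; w=np.linalg.lstsq(A,z[k],rcond=None)[0]
for _ in range(5):
    g=abs(A@w-z[k])<.003; w=np.linalg.lstsq(A[g],z[k][g],rcond=None)[0]
print("tray slope",w.round(4),g.sum())
red=((h[...,0]<6)|(h[...,0]>174))&(h[...,1]>100)&(abs(tx)<.06)&(abs(ty-.1)<.03)&(z>.15)
print("red on scale tx range",np.percentile(tx[red],[5,50,95]).round(4) if red.any() else None)
b=(h[...,0]>10)&(h[...,0]<30)&(h[...,1]>110)
E
```

```text
clock: 22.73
tool_pos: [0.4881, -0.1448, 0.1799]
eef_rot: [0.47, 0.829, 0.182, 0.242]
contact_force: [-8.3, 0.8, 9.6]
opening: 0.346
finger_force: 60.0
t 22.7333 axial 15.8 beyond seat mm 13.4 grip 59.98373229056597 0.3464113701269185
tray slope [-0.0045  0.0028  0.0909] 1893
red on scale tx range [0.004  0.0054 0.0065]
```

```bash
python3 -c "
from plant import r
print(r.finish_job())"
```

```text
the job is handed in; nothing more can be done
None
```

I handed the job in with the tray level, the coupler seated on the nipple and the gun held in against its spring (about 15.8 N axial, nozzle about 13 mm in by estimate); no verdict came back, and I viewed 11 pictures, one over the limit of 10.

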